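# Set the winder's turns preset

## Task

Set the three thumbwheels of the pickup winder's turns preset to 5 - 3 - 6, read from left to right as seen from the robot, each digit centred at its pointers, by dragging their rims gently with a closed fingertip. Only when the code is set, press the load key fully down and let it spring back. Leave the things lying about where they are.

Things in the scene. Friction and masses are not known exactly. Their poses are not given: they have to be found in the camera images.
- preset_unit: turns-preset unit of a pickup winder, fixed to the bench: flat grey box 110 (x) x 232 (y) x 55 mm tall, origin at the centre of its underside; x away from the robot (at yaw 0), y left, z up. Three black thumbwheels come up through its top; at its right end (y = -83 mm) is a round load key. All lie at x = 0. A push of more than 20 N on a wheel or the box damages it.
- left_slot (a point): point on the box's top (55 mm up), inside the left wheel at its axle's mid: unit frame (0, 74, 55) mm. Each wheel is a drum 64 mm in diameter, 24 mm wide, axle along the unit's y, cut through by the box's top. Rims rise 17 to 25 mm above this point; each wheel is shimmed to its own, unmeasured height, so feel for it.
- middle_slot (a point): the same point at the middle wheel: (0, 28, 55) mm. To turn a wheel, rest a closed fingertip on the top of its rim and drag along the unit's x: friction carries the rim along, less far if it slips. Turning takes about 3 N along the rim: press with 6 to 10 N; a light touch slips. No clicks; it stays where it is left.
- right_slot (a point): the same point at the right wheel, next to the load key: (0, -18, 55) mm. The wheels' bearings are sprung: a wheel sinks 1 mm for each 5 N of downward press, 6 mm at most, and comes up again when let go.
- left_wheel (a joint): turn of the left thumbwheel, rad. Its digit is the number of white pips (none = 0, to 9) on top of the rim, between the two small black pointers; digit k is centred there at k x 0.6283 (wanted: 5 = 3.142). Grows as the top of the rim is dragged away from the robot (unit's +x), 20 mm of rim a digit; stops just past 0 and 9.
- middle_wheel (a joint): turn of the middle thumbwheel, rad. Its digit is the number of white pips (none = 0, to 9) on top of the rim, between the two small black pointers; digit k is centred there at k x 0.6283 (wanted: 3 = 1.885). Grows as the top of the rim is dragged away from the robot (unit's +x), 20 mm of rim a digit; stops just past 0 and 9.
- right_wheel (a joint): turn of the right thumbwheel, rad. Its digit is the number of white pips (none = 0, to 9) on top of the rim, between the two small black pointers; digit k is centred there at k x 0.6283 (wanted: 6 = 3.770). Grows as the top of the rim is dragged away from the robot (unit's +x), 20 mm of rim a digit; stops just past 0 and 9.
- load_key (a joint): travel of the round grey load key, 30 mm across, m: 0 up, 0.006 fully down; springs back when let go; fully down takes 6 N
- load_key_top (a point): centre of the load key's upper face
- wire_spool: spool of copper wire with black flanges, 44 mm across, 40 mm tall, standing left of the preset unit; origin at the centre of its underside. Bystander.
- screwdriver: screwdriver lying between the robot and the preset unit; origin at the centre of its underside, or near it. Bystander.
- bobbin: wound pickup bobbin, 22 x 70 x 16 mm, lying right of the preset unit; origin at the centre of its underside. Bystander.
- cup_a: cup, 76 mm wide, 95 mm tall, far left; origin at the centre of its underside. Bystander.
- cup_b: second such cup; origin at the centre of its underside. Bystander.
- glue: glue bottle, 44 mm wide, 100 mm tall, far right; origin at the centre of its underside. Bystander.
- neck_block: wood block with a cork cap, 120 x 55 x 42 mm, far right; origin at the centre of its underside. Bystander.
- polish_tin: jar, 60 mm wide, 50 mm tall, far right; origin at the centre of its underside. Bystander.

How it is judged:
By the outcome, as a careful person would: the job done as asked, in the order asked, and still so for the second after the job is handed in, with the robot touching nothing.
It also fails if it takes over 64 s, if anything falls off the work surface, if the arm or the gripper's body presses on something with over 40 N, if the wrist force passes 120 N, or if a joint passes its speed limit or range.

## Robot

A 6-joint arm with a two-finger parallel gripper is mounted at the origin on the work surface. World frame = base frame: x ahead of the robot, y to its left, z up, the work surface at z = 0. Lengths are in m, angles in rad, forces in N, time in s.
With the tool pointing down it reaches from about 0.375 to 0.9 m from the base axis. Payload 3.1 kg.
Tool frame: the origin (TCP) lies midway between the tips of the shut fingers; the grasp point (between the pads) lies 19 mm behind it (manip.hold_point_z is the distance from the TCP to the grasp point, in m); z points along the fingers, y is the direction in which the jaws open and shut (so a half turn about z gives the same grasp; the last joint's range is limited). The gripper opens to 85 mm and grips with 20 to 120 N. Pads are 22 mm wide; open, the fingers measure 114 mm over their backs; the gripper's body (76 mm by 85 mm) begins 54 mm behind the grasp point. The pads swing forward as they close: fully open they stand 13 mm farther back than shut.
Start: joints at [1.046, 0.527, 1.433, -0, 1.181, -0.178], TCP at [0.212, 0.588, 0.202] pointing down, gripper open.
Joint ranges: [-3.08, 3.08], [-0.75, 2.2], [0.22, 2.44], [-1.43, 4.57], [0, 2.65], [-2.85, 2.85]. Speed limits (rad/s): [2.79, 2.79, 3.14, 3.14, 3.14, 3.14].

## Interface

Orientations are given as a unit quaternion [x, y, z, w].
In Python, from station import manip gives the robot as it stands.
- The arm moves only by the tool drive_tool, never from a script. Its argument "motion" is one flat list of numbers, 7 for each row, row after row: the shift along the tool's x, y, z in mm, then the turn, a rotation vector about the tool's x, y, z in degrees, then the finger opening in mm, from 0 to 85.4. A call has 1 to 8 rows; each row is the pose to reach, as a shift and turn from the pose measured when the call began, along the tool's axes at that moment; what a row does not reach only later rows make up. A row lasts 1/8 s, in which the tool goes at most 62.5 mm and 10.7 degrees, less where a joint would pass 70% of its speed; a pose out of reach is approached as far as the arm can. A call with a gripper value outside its range is refused whole. The fingers move at their own pace and stop on an object; "force" is the grip in N (left out, the last holds). Time passes only in rows, so rows that repeat a pose let the fingers close. It gives the time, the measured TCP pose, the force and the opening at its end, in the units of the state.
- manip.sense(): the state, without advancing time (a new reading comes with each control period).
- manip.snapshot(name): name is "side" or "top"; returns a dict with "color" (400x640x3 uint8, red, green, blue), "fx", "fy", "cx", "cy" (pixels), "view" (4x4, takes a point from world to camera coordinates). Camera axes: x right, y up, looking along -z (the intrinsics and any distortion apply to the point x, -y, -z); pixel columns grow to the right and rows downward; lengths in m; the calibration is good to about 2 mm. A picture is of the moment at which its call begins. There is no depth.
- manip.sign_off(): hands the job in, once; it reports no verdict.
The state is a dict: "t": time; "q": joint angles; "qd": joint speeds; "tau": joint torques, N m; "tcp_pos": TCP position; "tool_rot": TCP orientation; "force": force on the tool from outside, world axes, zero at the start; "ft_torque": the same for the moment, N m; "finger_gap": opening from 0.0 (shut) to 1.0 (fully open).
Only numpy, scipy, OpenCV 4.12 (cv2) and the standard library are available. Lean on these libraries where they do the work, as an engineer would, in place of code of your own. Each camera call takes 0.05 s, during which the arm holds its last target.

## Working session

There is one attempt and no reset: what is moved stays moved. The work goes in short steps, Python scripts to look and compute and a tool call to move; the robot and the scene stay as the last step left them, time stands still between calls to the robot, and variables do not carry over. Pictures are saved under pics/ and viewed, and the job is handed in when it is done.

Besides the shell and the picture viewer there is one more tool, called after "Emit:" as name(argument=value, ...), one argument or row to a line, values as JSON. drive_tool: Moves the arm, as the interface text tells. Its arguments: {"type":"object","properties":{"motion":{"type":"array","items":{"type":"number"}},"force":{"type":"number"}},"required":["motion"]}

```bash
mkdir -p pics; ls; cat > h.py <<'E'
import numpy as np,cv2
from station import manip
def snap(n,f):
    s=manip.snapshot(n); cv2.imwrite(f,s["color"][:,:,::-1]); return s
def K(s): return s["fx"],s["fy"],s["cx"],s["cy"]
def proj(s,p):
    c=s["view"]@np.append(p,1); return s["fx"]*c[0]/-c[2]+s["cx"], s["fy"]*-c[1]/-c[2]+s["cy"]
def ray(s,u,v):
    V=np.array(s["view"]);R=V[:3,:3];o=-R.T@V[:3,3]
    d=R.T@np.array([(u-s["cx"])/s["fx"],-(v-s["cy"])/s["fy"],-1]);return o,d
def plane(s,u,v,z):
    o,d=ray(s,u,v);return o+d*(z-o[2])/d[2]
E
python3 - <<'E'
from h import *
print(manip.sense())
for n in("side","top"):
    s=snap(n,f"pics/{n}0.png"); print({k:s[k] for k in s if k!="color"})
E
```

```text
pics
{'t': 0.0, 'q': array([ 1.04649364e+00,  5.28436139e-01,  1.43392714e+00, -4.08633296e-07,
        1.18140793e+00, -1.78475179e-01]), 'qd': array([ 0.00044108, -0.00137718,  0.00016803,  0.0013437 , -0.0016084 ,
       -0.0005349 ]), 'tau': array([-4.76366095e-04, -4.42349374e+01, -1.78022808e+01, -1.20332697e-04,
        8.33307160e-03, -9.17358030e-07]), 'tcp_pos': array([0.2114136 , 0.58731404, 0.20094425]), 'tool_rot': array([ 1.72053198e-01,  9.85087057e-01, -1.02278238e-03, -3.74754157e-04]), 'force': array([ 0.2249467 , -1.03626994, -0.1754322 ]), 'ft_torque': array([ 0.01444374, -0.00692824,  0.03595586]), 'finger_gap': 0.9983995512352309}
{'fx': 372.06076736553774, 'fy': 372.06076736553774, 'cx': 317.9740180895483, 'cy': 207.86200056356842, 'view': array([[ 0.99179577, -0.12586534,  0.02233977, -0.50868376],
       [ 0.05210654,  0.5576314 ,  0.82845164, -0.07363344],
       [-0.11673071, -0.82049079,  0.55961487, -1.03042783],
       [ 0.        ,  0.        ,  0.        ,  1.        ]])}
{'fx': 384.0510753079439, 'fy': 384.0510753079439, 'cx': 317.2375542410063, 'cy': 193.40356218936614, 'view': array([[-0.01866111, -0.99981618,  0.00440164, -0.00554295],
       [ 0.98632063, -0.01768772,  0.16388642, -0.52677604],
       [-0.16377844,  0.00739973,  0.98646939, -1.24989009],
       [ 0.        ,  0.        ,  0.        ,  1.        ]])}
```

View pics/side0.png

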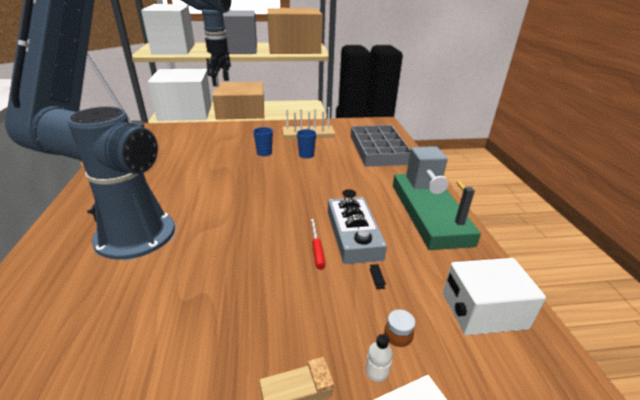

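View pics/top0.png

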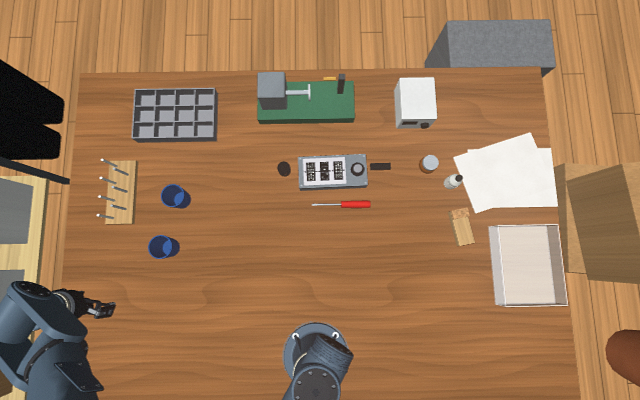

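Top view: unit at about (333,171), key at (357,169), spool (284,169), screwdriver (340,204), bobbin (381,166). I'll zoom in next.

```bash
python3 - <<'E'
from h import *
a=cv2.imread("pics/top0.png")[145:200,270:400]; cv2.imwrite("pics/topz.png",cv2.resize(a,None,fx=6,fy=6,interpolation=cv2.INTER_CUBIC))
a=cv2.imread("pics/side0.png")[180:270,320:395]; cv2.imwrite("pics/sidez.png",cv2.resize(a,None,fx=6,fy=6,interpolation=cv2.INTER_CUBIC))
E
```

```text
(no output)
```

View pics/topz.png

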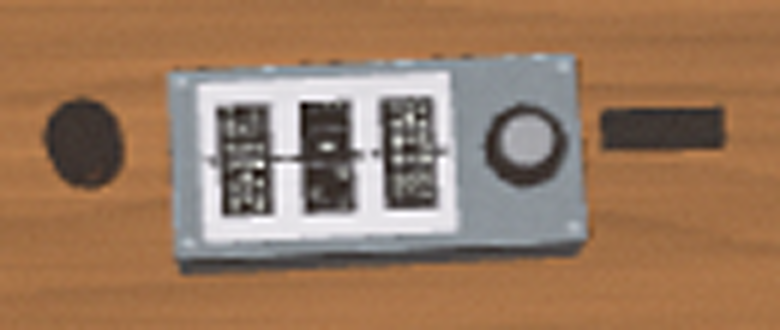

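View pics/sidez.png

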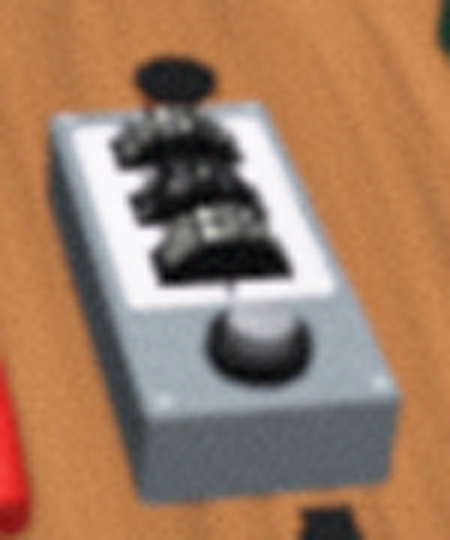

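```bash
python3 - <<'E'
from h import *
s=manip.snapshot("top"); fr=[s["color"].astype(float)]
for i in range(3): fr.append(manip.snapshot("top")["color"].astype(float))
print("noise",np.std(fr[0]-fr[1]))
a=np.mean(fr,0); np.save("top_avg.npy",a)
g=a.astype(np.uint8)
hsv=cv2.cvtColor(g,cv2.COLOR_RGB2HSV)
m=((hsv[...,1]<80)&(hsv[...,2]>115)).astype(np.uint8); m[:145]=0;m[200:]=0;m[:,:290]=0;m[:,375:]=0
m=cv2.morphologyEx(m,cv2.MORPH_CLOSE,np.ones((9,9)))
c=max(cv2.findContours(m,0,2)[0],key=cv2.contourArea)
P=np.array([plane(s,u,v,0.055)[:2] for u,v in c[:,0]],np.float32)
r=cv2.minAreaRect(P*1000);print(r, cv2.boxPoints(r))
q=cv2.approxPolyDP(c,4,True)[:,0];print(q)
z=cv2.resize(a[150:190,295:375].astype(np.uint8),None,fx=10,fy=10,interpolation=cv2.INTER_CUBIC)
cv2.imwrite("pics/z1.png",z[:,:,::-1])
E
```

```text
noise 2.373066085157442
((602.3853149414062, -67.09085845947266), (108.947021484375, 231.7235107421875), 1.6223396062850952) [[ 544.65344    47.182236]
 [ 551.21387  -184.4484  ]
 [ 660.1172   -181.36395 ]
 [ 653.55676    50.266678]]
[[365 154]
 [298 157]
 [299 187]
 [367 184]]
```

View pics/z1.png

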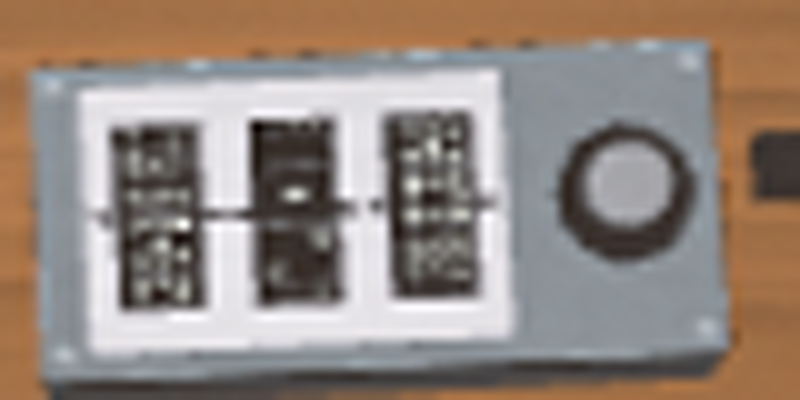

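```bash
cat >> h.py <<'E'
C=np.array([0.6024,-0.0671]);YAW=np.radians(1.62)
def unit(x,y,z):
    c,s=np.cos(YAW),np.sin(YAW); return np.array([C[0]+c*x-s*y,C[1]+s*x+c*y,z])
YS=[.074,.028,-.018]
def unroll(s,a,hs=(.021,)*3,k=8):
    out=[]
    for yw,h in zip(YS,hs):
        th=np.radians(np.linspace(66,-66,440)); w=np.linspace(.016,-.016,200)
        mu=np.zeros((440,200),np.float32);mv=mu.copy()
        for i,t in enumerate(th):
            for j in (0,199):
                mu[i,j],mv[i,j]=proj(s,unit(.032*np.sin(t),yw+w[j],.055+h-.032+.032*np.cos(t)))
            mu[i]=np.linspace(mu[i,0],mu[i,199],200);mv[i]=np.linspace(mv[i,0],mv[i,199],200)
        im=cv2.remap(a,mu,mv,cv2.INTER_CUBIC)
        im=np.clip(im,0,255).astype(np.uint8)
        for d in (-36,0,36):
            r=int((66-d)/132*439); im[r,:8]=[255,0,0]; im[r,-8:]=[255,0,0]
        out+=[im,np.full((440,12,3),128,np.uint8)]
    return np.hstack(out)
def avg(n,k=4):
    fs=[manip.snapshot(n) for _ in range(k)]
    return fs[0],np.mean([f["color"].astype(np.float32) for f in fs],0).astype(np.float32)
E
python3 - <<'E'
from h import *
s,a=avg("top",1); a=np.load("top_avg.npy").astype(np.float32)
cv2.imwrite("pics/u_top.png",unroll(s,a)[:,:,::-1])
s,a=avg("side",4)
cv2.imwrite("pics/u_side.png",unroll(s,a)[:,:,::-1])
E
```

```text
(no output)
```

View pics/u_top.png

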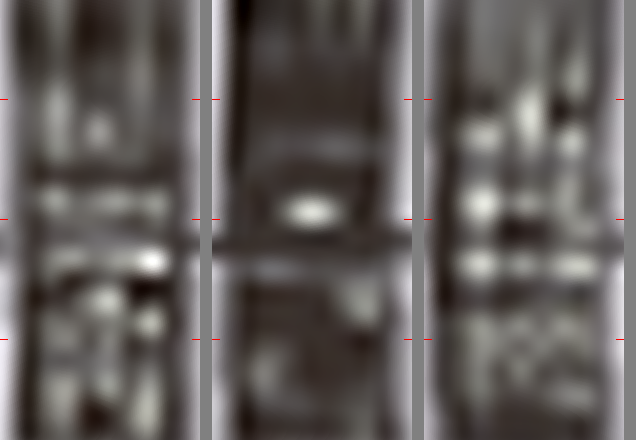

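View pics/u_side.png

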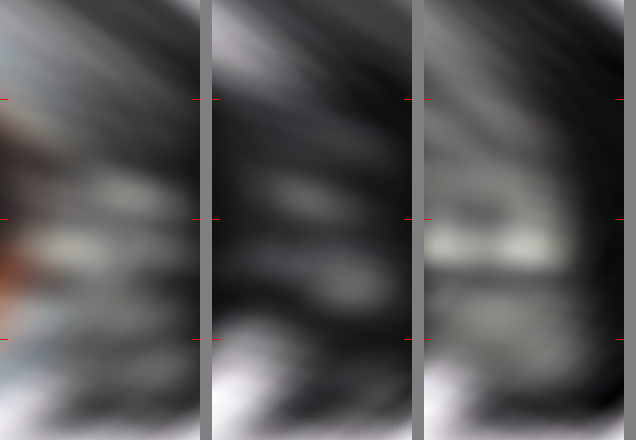

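```bash
python3 - <<'E'
from h import *
a=np.load("top_avg.npy")
g=a.mean(2).astype(int)
s=manip.snapshot("top")
for i,y in enumerate(YS):
    print(i,"top px",np.round(proj(s,unit(0,y,.076)),1),"edges",np.round(proj(s,unit(0,y+.012,.076)),1),np.round(proj(s,unit(0,y-.012,.076)),1))
print(' '*4,*["%4d"%c for c in range(304,346)])
for r in range(160,183): print(r,*["%4d"%v for v in g[r,304:346]])
E
```

```text
0 top px [310.2 170. ] edges [306.6 170.1] [313.8 169.8]
1 top px [324.1 169.4] edges [320.5 169.5] [327.7 169.2]
2 top px [337.9 168.7] edges [334.3 168.9] [341.5 168.6]
      304  305  306  307  308  309  310  311  312  313  314  315  316  317  318  319  320  321  322  323  324  325  326  327  328  329  330  331  332  333  334  335  336  337  338  339  340  341  342  343  344  345
160  230  227  228  228  228  227  228  227  227  226  225  224  223  223  223  224  226  225  226  225  225  225  224  223  223  223  223  223  223  224  226  226  226  226  226  228  227  227  227  228  221  158
161  226  226  226  227  228  228  228  229  228  228  226  225  225  225  226  228  228  231  232  231  232  221  181  177  191  228  225  226  221  165  126  130  127  123   97  132  105  109  198  232  222  157
162  230  224  178  182  175  129  131  131  130  128  143  198  229  227  230  209   31   47   60   66  100   65  108   58  141  233  228  228  218  116   60  111  106   98  121   69   99   79  170  233  221  157
163  230  211   67   66  110   38   38   59   88   52   99  204  231  22
[... 3507 characters left out ...]
130   79   82   82   81   87  106  106  134  203  230  222
180  232  230  212   62   78   98   80  102   91  105   78  141  233  228  229  225  174  107  122  155  154  154  154  151  159  208  232  229  229  231  235  238  239  239  238  239  237  236  233  230  229  224
181  234  232  227  195  198  198  196  207  240  239  239  235  230  229  228  231  234  237  238  238  238  237  237  236  235  233  230  230  228  230  230  231  231  230  230  230  229  228  229  228  229  224
182  221  230  229  231  232  233  232  231  229  229  229  229  228  227  228  229  229  230  230  230  230  230  231  230  230  230  229  230  229  230  228  228  228  228  228  227  228  228  227  227  228  224
```

```bash
cat >> h.py <<'E'
from scipy.spatial.transform import Rotation as R_
def goal(ux,uy,z):
    st=manip.sense(); R=R_.from_quat(st["tool_rot"]); 
    yr=YAW+np.pi; xa=np.array([np.cos(yr),np.sin(yr),0]); za=np.array([0,0,-1.]); G=R_.from_matrix(np.stack([xa,np.cross(za,xa),za],1))
    d=R.inv().apply(unit(ux,uy,z)-st["tcp_pos"])*1000
    return np.round(d,1),np.round((R.inv()*G).as_rotvec(degrees=True),1)
def upos():
    st=manip.sense();p=st["tcp_pos"];c,s=np.cos(YAW),np.sin(YAW);d=p[:2]-C
    return np.round([st["t"],1000*(c*d[0]+s*d[1]),1000*(-s*d[0]+c*d[1]),1000*p[2]],2),np.round(st["force"],2)
E
python3 -c "
from h import *
print(goal(-.010,.028,.13),upos())"
```

```text
(array([-569.9, -461.5,   71.9]), array([ -0. ,   0. , -21.4])) (array([ 6.0000e-01, -3.7191e+02,  6.6587e+02,  2.0192e+02]), array([-0.91, -0.33,  0.09]))
```

Emit:
drive_tool(
  motion=[-40,-32,0,0,0,-2,0,-85,-69,0,0,0,-5,0,-130,-106,0,0,0,-8,0,-175,-142,0,0,0,-11,0,-220,-179,0,0,0,-14,0,-265,-215,0,0,0,-16,0,-310,-251,0,0,0,-18,0,-355,-288,0,0,0,-21,0],
  force=60,
)

```text
t: 1.6
tcp_pos: [0.4493, 0.1951, 0.2023]
tool_rot: [-0.011, 1.0, 0.0, 0.001]
force: [1.1, 0.8, 0.7]
finger_gap: 0.001
```

```bash
python3 -c "
from h import *
print(goal(-.010,.028,.13),upos(),manip.sense()['q'])"
```

```text
(array([-136.9, -237.7,   72.4]), array([ 0. ,  0.1, -0.3])) (array([   1.6 , -145.6 ,  266.44,  202.31]), array([1.08, 0.83, 0.68])) [ 1.81000304e-01  3.45520886e-01  1.76450626e+00  1.75983190e-04
  1.03025460e+00 -1.41225558e+00]
```

Emit:
drive_tool(
  motion=[-27,-48,0,0,0,-0.3,0,-55,-96,0,0,0,-0.3,0,-83,-144,10,0,0,-0.3,0,-110,-192,30,0,0,-0.3,0,-137,-238,60,0,0,-0.3,0,-137,-238,95,0,0,-0.3,0,-137,-238,108,0,0,-0.3,0],
)

```text
t: 2.48
tcp_pos: [0.5902, -0.04, 0.0922]
tool_rot: [-0.013, 1.0, 0.001, -0.001]
force: [-0.7, 0.6, 0.5]
finger_gap: 0.002
```

```bash
python3 -c "
from h import *
print(goal(-.010,.028,.08),upos())
s=snap('side','pics/s1.png')
a=s['color'][170:280,300:400]
cv2.imwrite('pics/s1z.png',cv2.resize(a,None,fx=5,fy=5,interpolation=cv2.INTER_CUBIC)[:,:,::-1])"
```

```text
(array([-1.4,  0.6, 12.2]), array([ 0.1, -0.2, -0.1])) (array([  2.48, -11.39,  27.4 ,  92.22]), array([-0.65,  0.63,  0.49]))
```

View pics/s1z.png

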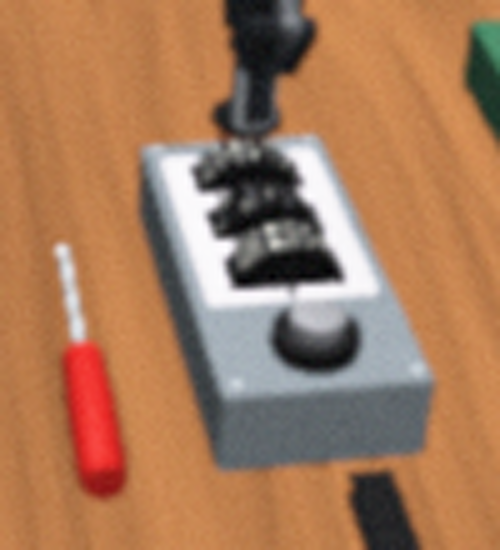

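```bash
python3 -c "
from h import *
s=snap('side','pics/s2.png');t=snap('top','pics/t2.png');p=manip.sense()['tcp_pos'];print(p,proj(s,p),proj(t,p),upos())
a=s['color'][100:280,260:440]
cv2.imwrite('pics/s2z.png',cv2.resize(a,None,fx=3,fy=3,interpolation=cv2.INTER_CUBIC)[:,:,::-1])"
```

```text
[ 0.59135061 -0.03905589  0.09440229] (np.float64(349.0859511324809), np.float64(202.87149982903884)) (np.float64(324.24718242507885), np.float64(171.15284052708003)) (array([  2.62, -10.25,  28.35,  94.4 ]), array([0.68, 0.03, 0.88]))
```

View pics/s2z.png

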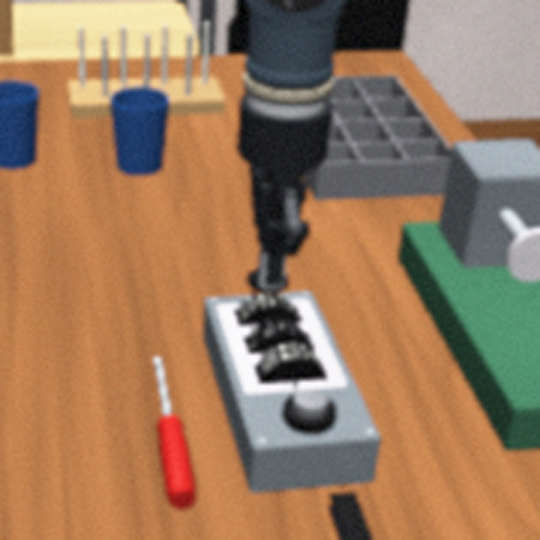

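View pics/t2.png

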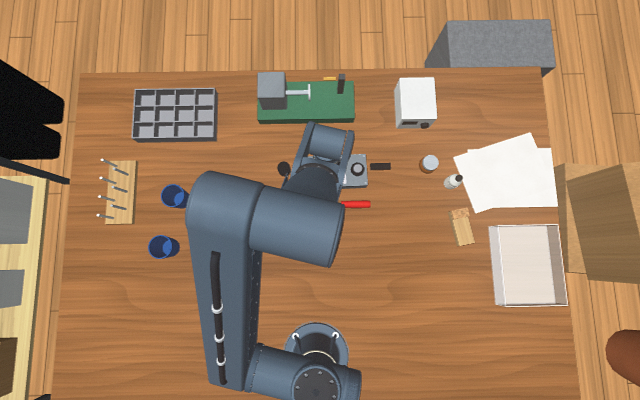

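Emit:
drive_tool(
  motion=[-10,0,7,0,0,0,0,-10,0,13,0,0,0,0,-10,0,14.5,0,0,0,0],
)

```text
t: 3.0
tcp_pos: [0.6013, -0.0384, 0.0799]
tool_rot: [-0.015, 1.0, 0.0, 0.0]
force: [-1.1, -0.1, -0.3]
finger_gap: 0.005
```

```bash
python3 -c "
from h import *
print(goal(0,.028,.077),upos())"
```

```text
(array([-0.2, -0.8,  2.9]), array([0., 0., 0.])) (array([ 3.  , -0.25, 28.75, 79.9 ]), array([-1.07, -0.11, -0.31]))
```

Emit:
drive_tool(
  motion=[0,-0.8,2,0,0,0,0,0,-0.8,2,0,0,0,0],
)

```text
t: 3.25
tcp_pos: [0.6012, -0.0392, 0.0778]
tool_rot: [-0.015, 1.0, 0.0, 0.0]
force: [0.4, 0.2, 0.3]
finger_gap: -0.0
```

```bash
python3 -c "
from h import *
print(goal(0,.028,.075),upos())"
```

```text
(array([-0.4,  0. ,  2.8]), array([0., 0., 0.])) (array([ 3.25, -0.44, 27.97, 77.84]), array([0.37, 0.2 , 0.26]))
```

Emit:
drive_tool(
  motion=[0,0,2,0,0,0,0,0,0,2,0,0,0,0],
)

```text
t: 3.5
tcp_pos: [0.601, -0.0392, 0.0757]
tool_rot: [-0.014, 1.0, 0.0, -0.0]
force: [0.3, 0.3, -0.2]
finger_gap: -0.004
```

```bash
python3 -c "
from h import *
print(upos())"
```

```text
(array([ 3.5 , -0.6 , 27.94, 75.72]), array([ 0.29,  0.29, -0.16]))
```

Emit:
drive_tool(
  motion=[0,0,2,0,0,0,0,0,0,2,0,0,0,0],
)

```text
t: 3.75
tcp_pos: [0.6008, -0.0391, 0.0735]
tool_rot: [-0.014, 1.0, 0.0, -0.0]
force: [0.5, 0.0, 0.1]
finger_gap: -0.002
```

```bash
python3 -c "
from h import *
print(upos())"
```

```text
(array([ 3.75, -0.79, 28.  , 73.51]), array([0.49, 0.04, 0.11]))
```

Emit:
drive_tool(
  motion=[-0.8,0,1.7,0,0,0,0,-0.8,0,1.7,0,0,0,0],
)

```text
t: 4.0
tcp_pos: [0.6016, -0.0391, 0.0716]
tool_rot: [-0.014, 1.0, 0.0, -0.0]
force: [-0.5, -0.9, -0.1]
finger_gap: -0.001
```

```bash
python3 -c "
from h import *
print(upos())"
```

```text
(array([4.000e+00, 1.000e-02, 2.798e+01, 7.165e+01]), array([-0.49, -0.93, -0.11]))
```

Emit:
drive_tool(
  motion=[0,0,1.5,0,0,0,0,0,0,1.5,0,0,0,0],
)

```text
t: 4.25
tcp_pos: [0.6015, -0.0391, 0.07]
tool_rot: [-0.014, 1.0, 0.001, -0.001]
force: [-0.2, 0.1, 0.0]
finger_gap: -0.001
```

```bash
python3 -c "
from h import *
print(upos())
s=snap('side','pics/s3.png');p=manip.sense()['tcp_pos'];print(proj(s,p))
a=s['color'][180:250,310:390]
cv2.imwrite('pics/s3z.png',cv2.resize(a,None,fx=8,fy=8,interpolation=cv2.INTER_CUBIC)[:,:,::-1])"
```

```text
(array([ 4.25, -0.16, 28.02, 69.97]), array([-0.18,  0.08,  0.03]))
(np.float64(352.0995593501558), np.float64(210.0501934357382))
```

View pics/s3z.png

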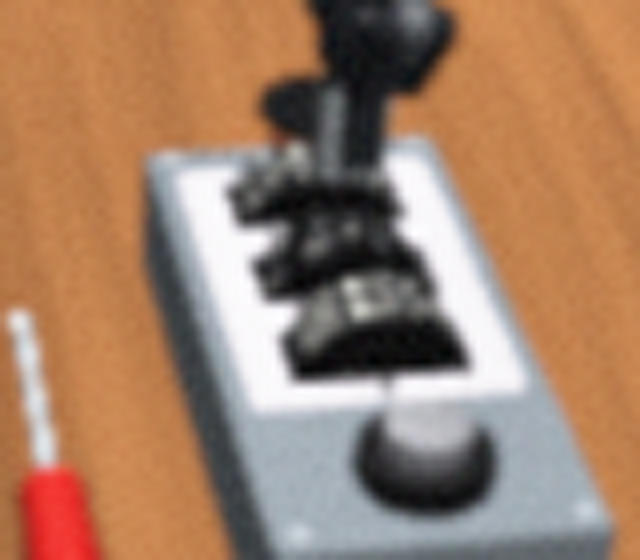

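```bash
python3 -c "
from h import *
s=manip.snapshot('side')
f=lambda p:np.round((np.array(proj(s,p))-[310,180])*8)
for y in YS: print(y,f(unit(0,y,.076)))
for x in(-.055,.055):
  for y in(-.116,.116): print(x,y,f(unit(x,y,.055)))
print('key',f(unit(0,-.083,.06)))
q=manip.sense()['q'];print(q)
"
```

```text
0.074 [309. 155.]
0.028 [338. 226.]
-0.018 [370. 303.]
-0.055 -0.116 [266. 557.]
-0.055 0.116 [135. 151.]
0.055 -0.116 [611. 527.]
0.055 0.116 [423. 132.]
key [415. 463.]
[-2.50451958e-01  6.70564065e-01  1.59609647e+00  8.76508778e-04
  8.76175720e-01 -1.85076464e+00]
```

```bash
python3 -c "
from h import *
a=cv2.imread('pics/side0.png').astype(int);b=cv2.imread('pics/s3.png').astype(int)
d=np.abs(a-b).max(2)
for r in range(186,222): print(r,''.join('%4d'%v for v in d[r,338:366]))
m=(np.clip(d*3,0,255)).astype(np.uint8)[160:250,310:390]
cv2.imwrite('pics/d3.png',cv2.resize(m,None,fx=6,fy=6,interpolation=0))
"
```

```text
186    6   3   3   6   8   7   5   3   6   6   7  49 130 167 164 170 171 168 170 169 158 154 150 147 151 158 159 108
187    6   1   1   7   5  13   4   3   5   7   1  44 109 157 166 180 171 168 164 170 166 161 150 147 155 166 121  56
188    9  10   7   8   7   3   4   5   3   4   3  27  80 138 162 170 169 176 167 164 166 164 166 159 165 142  84  28
189    3   8  11   5   4   3   5   2   4   6   3  13  43  97 126 157 168 175 169 171 168 161 166 171 149 105  45   7
190    5   2   4   1   9   6   2  12   6   7   2  14  14  16  42  86 137 154 159 166 165 157 167 161 122  56  20   6
191    4  12   8   3   9   5   1   9   7   6   6  15  37  57  43  23  71 112 144 163 148 122 117 114  73  23   4   6
192    7   4  11   3   8   7   5   3   6   6   6  15  52  76  68  24  23  70 126 148 101  58  38  29  24   9   5   8
193    5   3   6   7   4   9   3   1   3   5   9  20  50  77  64  21   5  51 118 136  74  24   3   6   7   7   3  11
194    5   6   5   2   3   6   5   4   6   3   4  22  60  79  59  22   9  46 120 131  70  16   8   8   8   4   5   1
195    5  10   4   3   6   7   5   3   9   2   
[... 2411 characters left out ...]
16    3   2   2   4  11   4   3   1   6   2   3   5   5   2   2  10   8   3   5   6  10   3   4   0   1   5   1   3
217    2   2   2   3   6   8   6   5   6   2   3   1  10   6   3   3   5  10   6   2   4   3   5   4  11   2   8   4
218    4   1   2   1   3   4   4   6  11   4   3  10   3   3   3   5   3   5   8   3   6   8   3   3   7   9   8   3
219    2   2   1   2   3   2   5   4   6   2   8   5  10   9   3   5   5   6   2   4   4   3   4   7   2   4   1   0
220    2   2   2   1   1   3   2   6   6   6   8   3   7   3   8   7   4   2   2   3   6   7   5   3   5   5   4   3
221    6   2   2   2   2   3   8   6   7   8   8   2   6   5   2   3   4   8   6   6   7   8   4   9   5   2   3   4
```

View pics/d3.png

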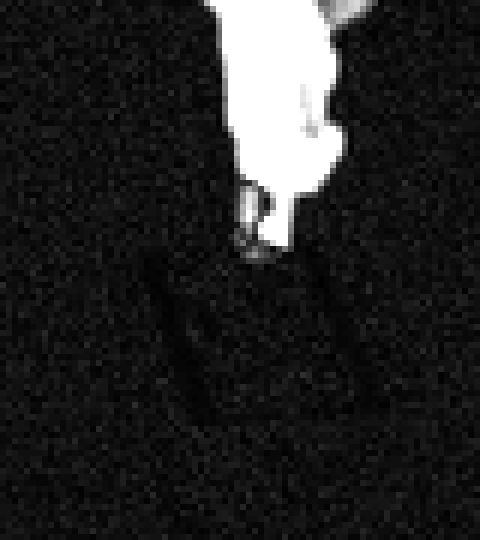

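```bash
python3 -c "
from h import *
a=cv2.imread('pics/side0.png').astype(int);b=cv2.imread('pics/s2.png').astype(int)
d=np.abs(a-b).max(2)
for r in range(180,206): print(r,''.join('%4d'%v for v in d[r,338:366]))
for r in range(180,206): print(r,''.join('%4d'%v for v in b[r,338:366].mean(1)))
"
```

```text
180    1   4   6   3   7   3   3  34  97 153 171 164 177 172 172 165 161 144 137 141 156 163 127  59  15   4   6   4
181    9   4   8   7   3   7   5  16  68 135 159 171 167 173 175 161 166 154 144 151 159 142  93  30   2   6   7  11
182    5   4   6   8   6   4   3   5  46 119 166 167 175 170 172 170 160 157 162 163 167 116  54   9   7   5   4   5
183    3   3   5   9   8   3   4   4  45 116 150 163 171 175 169 165 163 159 154 156 141  79  28   1   3   4   3   6
184    7   5   3   9   8   4   8   7  52 105 122 146 166 172 167 166 156 137 130 123  94  41   9   1   3   3   7   3
185    6   5  12   6   3   3   2  13  53  85  94 136 160 162 165 160 127  88  59  49  31  16   6   5   7   4   5  10
186    8   5   6   6   7   6   6  19  53  85  97 135 152 162 159 157 113  52  12   9   3   5   6   6   4   7   7   5
187    4   7   4   9   2   8   2  16  59  80  93 137 158 158 160 151  99  30   4   5   9   4   4   3   8   7   4   7
188   10   6   1   3   6   3   2  17  53  74  80 125 154 147 150 146  86  29   8   3   3   2   2   5   7   1   8   4
189    4   8  10   8   3   6   7  10  35  60  4
[... 4283 characters left out ...]
00  193 176 150 129 130 133 119 122 134 141 119 109 139 120  69  73  89 119 165 215 236 240 242 242 232 206 175 153
201  231 199 147 107  98 114 112 104  97 115 108  91 114 102  58  52  64  75 122 177 220 240 248 250 244 227 192 162
202  223 181 123  93  91 109 111  73  55  78  77  49  57  46  30  36  44  61  92 125 162 223 248 250 249 239 207 174
203  167 110  95  92  84  80  76  43  27  35  33  24  19  20  18  15  21  35  58  78 101 186 241 249 249 245 229 188
204  149  74  77 103  91  57  39  26   7  12  16  14  16  16  15  17  21  20  29  36  70 151 232 248 249 248 241 205
205  193  97  70  94  72  33  18  11  20  13  13  26  18  17  25  19  19  21  18  20  48 106 188 240 248 249 244 227
```

```bash
python3 -c "
from h import *
s=manip.snapshot('top');t=manip.snapshot('side');p=np.array([0.2114136 , 0.58731404, 0.20094425]);print(proj(s,p),proj(t,p),upos())
a=cv2.imread('pics/top0.png')[270:350,50:170];cv2.imwrite('pics/g0.png',cv2.resize(a,None,fx=6,fy=6,interpolation=2))
a=cv2.imread('pics/side0.png')[20:110,170:270];cv2.imwrite('pics/g1.png',cv2.resize(a,None,fx=6,fy=6,interpolation=2))
"
```

```text
(np.float64(105.7465464001219), np.float64(298.3701975553384)) (np.float64(221.745558523567), np.float64(95.19964376562712)) (array([4.450e+00, 1.000e-02, 2.799e+01, 7.017e+01]), array([ 0.03,  0.12, -0.81]))
```

View pics/g0.png

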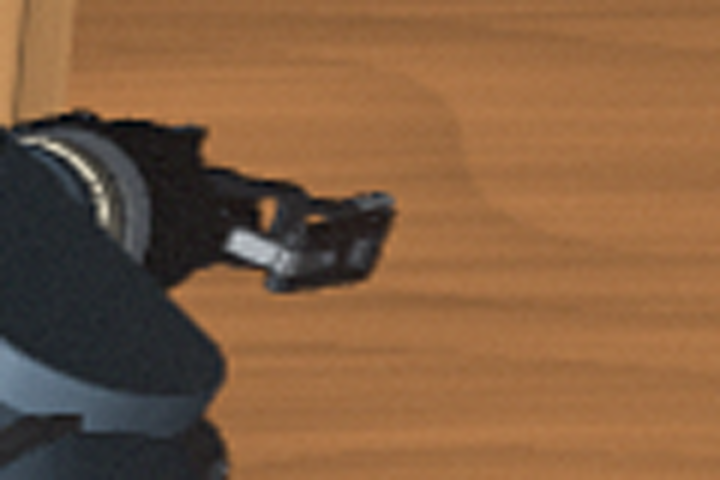

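View pics/g1.png

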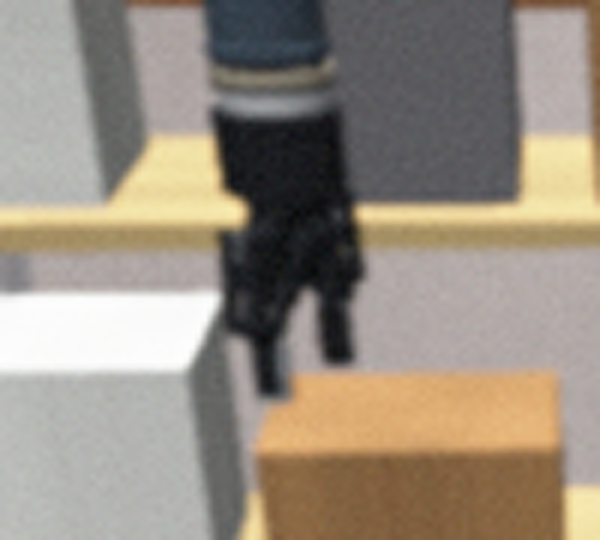

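```bash
python3 -c "
from h import *
s=manip.snapshot('top');t=manip.snapshot('side');p=np.array([0.2114136 , 0.58731404, 0.214]);y=np.array([.339,.941,0])*.0427
for q in (p+y,p-y,p+[0,0,.08]):
  a=np.array(proj(s,q));b=np.array(proj(t,q));print('top',a,'zoom',(a-[50,270])*6,'side',b,'zoom',(b-[170,20])*6)
print(proj(s,[0,0,0]),proj(t,[0,0,0]))
b=cv2.imread('pics/side0.png')[180:265,80:190];cv2.imwrite('pics/b1.png',cv2.resize(b,None,fx=6,fy=6))
"
```

```text
top [ 89.13283338 293.79771228] zoom [234.79700028 142.78627366] side [226.01609777  88.61527926] zoom [336.09658664 411.69167558]
top [117.36060066 303.95415775] zoom [404.16360398 203.72494653] side [216.40085968  95.10204319] zoom [278.4051581  450.61225912]
top [ 86.29806346 302.18638414] zoom [217.78838076 193.11830485] side [218.65791945  70.02602749] zoom [291.94751667 300.15616497]
(np.float64(315.53438395703046), np.float64(355.26491818159025)) (np.float64(134.30150561098586), np.float64(234.44912724919806))
```

View pics/b1.png

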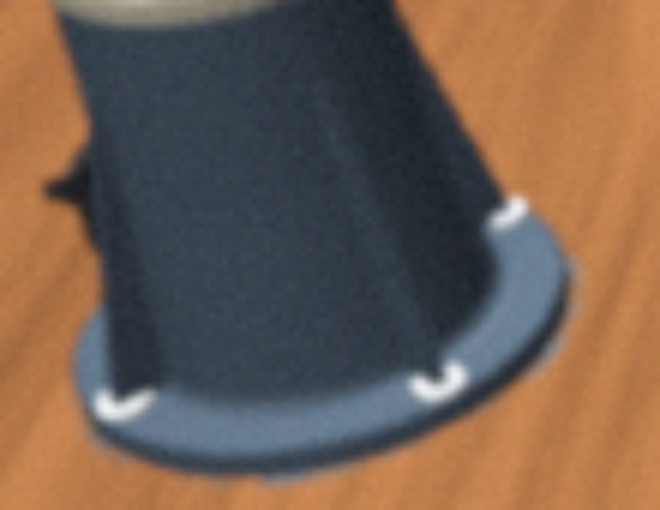

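Emit:
drive_tool(
  motion=[0,0,1.5,0,0,0,0,0,0,2.5,0,0,0,0],
)

```text
t: 4.8
tcp_pos: [0.6016, -0.0391, 0.0676]
tool_rot: [-0.014, 1.0, 0.0, -0.0]
force: [-0.3, -0.6, 0.3]
finger_gap: 0.002
```

Emit:
drive_tool(
  motion=[0,0,1.5,0,0,0,0,0,0,2.5,0,0,0,0],
)

```text
t: 5.05
tcp_pos: [0.6015, -0.0391, 0.0649]
tool_rot: [-0.014, 1.0, 0.0, -0.001]
force: [0.1, 0.3, -0.7]
finger_gap: -0.0
```

```bash
python3 -c "
from h import *
s=snap('side','pics/s4.png');p=manip.sense()['tcp_pos'];print(proj(s,p))
b=s['color'].astype(int);a=cv2.imread('pics/side0.png')[:,:,::-1].astype(int)
d=np.abs(a-b).max(2)
for r in range(196,212): print(r,''.join('%4d'%v for v in d[r,344:364]),' | ',''.join('%4d'%v for v in b[r,344:364].mean(1)))
a=s['color'][185:235,320:380]
cv2.imwrite('pics/s4z.png',cv2.resize(a,None,fx=12,fy=12,interpolation=cv2.INTER_CUBIC)[:,:,::-1])"
```

```text
(np.float64(351.9219220065635), np.float64(211.60424125582102))
196    3   5   5   2   4  23  64  90  57  28  88 118 134 121  55   7   9   6   8   6  |    68  45  39  35  34  50  93 112  85  41  33  40  37  62 110 144 151 150 146 139
197    4   2   4   5   4   6  41  71  27  78 132 139 145 112  44   5   7   7   4   8  |    86  78  87  80  63  66  95 115  83  39  25  33  29  68 123 162 177 186 179 159
198    6   6   5   7   7  23  24  55  19  94 121 130 137  95  43   5   7   8   7  14  |    99 107 147 147  97  82 103 113  81  43  31  32  35  81 139 175 188 195 191 173
199    5   7   4   3  10  29  18  23  11  69  88 123 145  99  36   1   7   8   4   1  |   109 114 159 161 119  84 100 105  77  38  32  33  38 100 173 214 221 216 203 181
200    3   8   5   9   2  21  36  20   3  33  56  84 118  98  33   5   5   3   2   3  |   116 122 135 141 116  91 101 105  70  37  30  33  42 113 203 242 245 242 233 204
201    3   3   8   2   6   4   6  10  15  15  30  45  77  69  28   3   3   3   4   9  |   115 101 101 108 112  91 109 105  68  36  33  36  42 102 187 240 249 250 245 228
202    5   2   5
[... 983 characters left out ...]
 139 202 239 247 249
208    7   4   5   5  10   7   5   3   5   4   1  10   9   6   3  10   6   3   3   1  |   144 118  61  32  46  67  75  52  56  96  88  57  52  53  71 150 220 247 249 248
209    4   5   3   8   5   7   4   3   3   7   7   2   1   2   2   7   7   3   3   4  |   163 122  64  27  52  83  85  66  56  79  76  43  47  60  61 101 184 238 249 249
210    4   5   4   9   8   6  11   5   3   3   7   6   1   6   3   7   9   6   8   4  |   137  90  43  43  87 104  96  69  44  42  41  33  39  60  51  53 104 173 222 241
211    4   6   3   6   8   6   1   2   7   6   6   6   6   2   4   8   9   4   6   3  |    89  58  30  44  81  94  75  50  32  26  24  25  27  41  40  21  46  88 152 221
```

View pics/s4z.png

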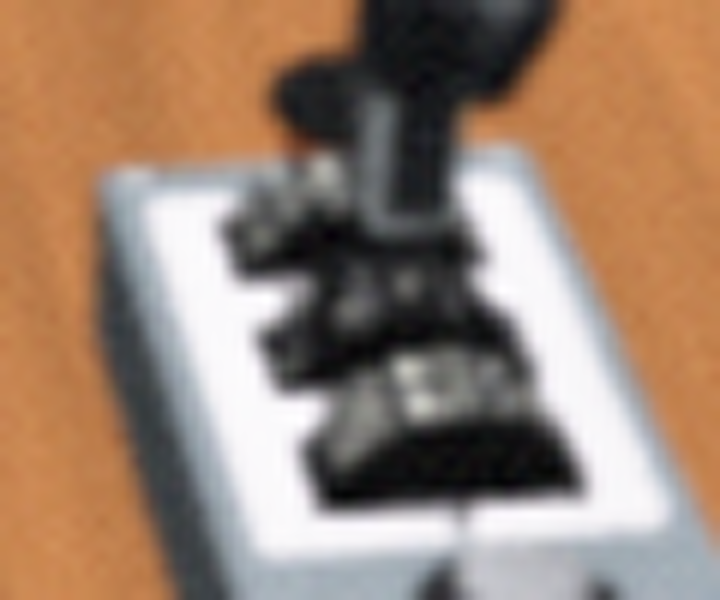

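Emit:
drive_tool(
  motion=[0,0,2,0,0,0,0,0,0,3,0,0,0,0],
)

```text
t: 5.35
tcp_pos: [0.6013, -0.0391, 0.0616]
tool_rot: [-0.014, 1.0, 0.001, -0.001]
force: [0.7, 0.2, -0.2]
finger_gap: 0.002
```

Emit:
drive_tool(
  motion=[0,0,1.5,0,0,0,0,0,0,2.5,0,0,0,0],
)

```text
t: 5.6
tcp_pos: [0.6013, -0.0391, 0.059]
tool_rot: [-0.014, 1.0, 0.001, -0.001]
force: [-0.5, 0.2, -1.0]
finger_gap: 0.005
```

Emit:
drive_tool(
  motion=[0,0,1.5,0,0,0,0,0,0,2.5,0,0,0,0],
)

```text
t: 5.85
tcp_pos: [0.6012, -0.039, 0.0564]
tool_rot: [-0.014, 1.0, 0.001, -0.001]
force: [-0.4, -0.1, 0.2]
finger_gap: 0.003
```

```bash
python3 -c "
from h import *
s=snap('side','pics/s5.png');p=manip.sense()['tcp_pos'];print(proj(s,p))
b=s['color'].astype(int);a=cv2.imread('pics/side0.png')[:,:,::-1].astype(int)
d=np.abs(a-b).max(2)
for r in range(200,214): print(r,''.join('%4d'%v for v in d[r,344:364]))
a=s['color'][185:235,320:380]
cv2.imwrite('pics/s5z.png',cv2.resize(a,None,fx=12,fy=12,interpolation=cv2.INTER_CUBIC)[:,:,::-1])"
```

```text
(np.float64(351.58557486171486), np.float64(214.12255486847036))
200    3  11   6   9   3  22  34  24  14  37  57  87 121  98  31   3   5   4   4   6
201    8   6   5   4   2   7  13   9  10  13  30  48  74  71  23   2   3   1   3   9
202    4   6   9   3  11  24  55  50  30   5  16  31  38  18   5   4   4   3   3   3
203    5   4   3   4  13  49  85  76  39  18  14   7  16  18  18  11   3   2   2   4
204    4   3  10   3  14  55  95  80  48  32  32  26  35  52  20  11   8   1   2   3
205   10   3  14   7   9  50  86  91  65  48  50  54  67  55  19   6   3   4   2   2
206    9   9   3   7   5  19  52  62  55  39  40  49  54  48   7   6   4   4   3   1
207    4   6   5   4   9   8  12  21  29  19  20  17  18   7   1   7   5   4   1   1
208    3   6   7   2   5   3   6   8   7   4   5  10   8   2   4   8   6   4   2   3
209    7  10   5   2   6   6   4   4   5   3   3   1   6   2   9   8   2   2   1   4
210    5   4   3   4   3   5  10   2   2   5   4   6   2   3   2   8  10   9   8   5
211    4   6   5   8  10   9   2   7   5   4   7   3   2   4   5   3   6   4   3   4
212    3   9   2   2   6  10   2   6   4   4   9   4   3   3   5   4   4   7   1   5
213    6   7   7   2   1   2  11   4  10   7   8   3   3   7   2   7   3   3   6  10
```

View pics/s5z.png

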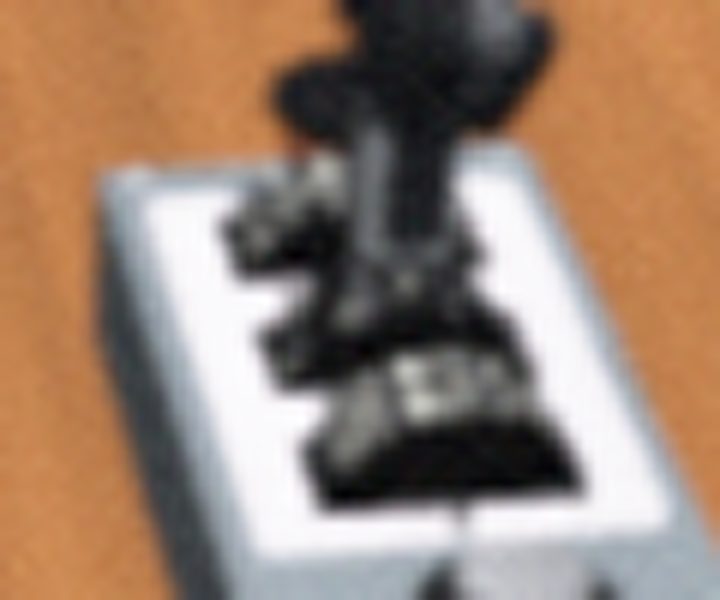

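Emit:
drive_tool(
  motion=[0,0,1.5,0,0,0,0,0,0,2.5,0,0,0,0],
)

```text
t: 6.15
tcp_pos: [0.6011, -0.039, 0.0537]
tool_rot: [-0.014, 1.0, 0.001, -0.001]
force: [0.9, -0.3, 0.2]
finger_gap: 0.002
```

Emit:
drive_tool(
  motion=[0,0,1.5,0,0,0,0,0,0,2.5,0,0,0,0],
)

```text
t: 6.4
tcp_pos: [0.601, -0.039, 0.051]
tool_rot: [-0.014, 1.0, 0.001, -0.001]
force: [0.1, -0.8, -0.3]
finger_gap: 0.001
```

Emit:
drive_tool(
  motion=[0,0,1,0,0,0,0,0,0,2,0,0,0,0],
)

```text
t: 6.65
tcp_pos: [0.601, -0.039, 0.0489]
tool_rot: [-0.014, 1.0, 0.001, -0.001]
force: [-0.3, 0.7, -0.7]
finger_gap: -0.0
```

```bash
python3 -c "
from h import *
s=snap('side','pics/s6.png');p=manip.sense()['tcp_pos'];print(proj(s,p),upos())
a=s['color'][185:235,320:380]
cv2.imwrite('pics/s6z.png',cv2.resize(a,None,fx=12,fy=12,interpolation=cv2.INTER_CUBIC)[:,:,::-1])"
```

```text
(np.float64(351.31493126343486), np.float64(216.2864316559806)) (array([ 6.7 , -0.67, 28.18, 48.84]), array([-0.04,  0.07,  0.06]))
```

View pics/s6z.png

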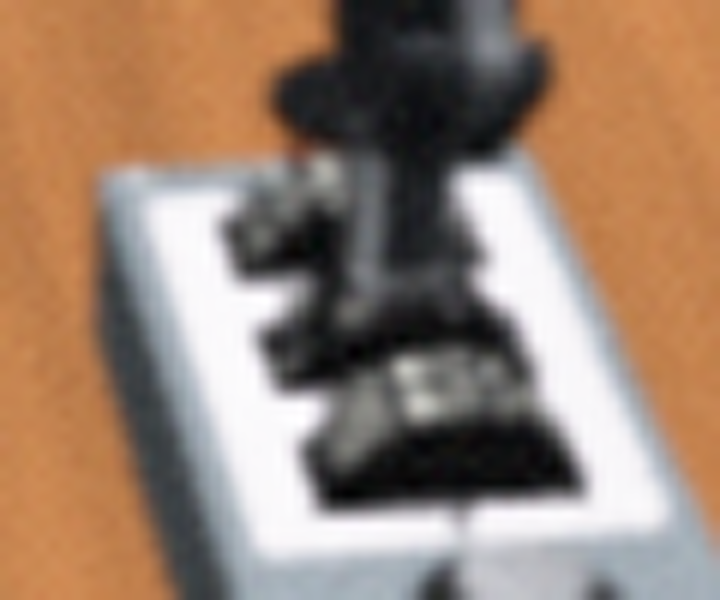

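Emit:
drive_tool(
  motion=[-0.7,0,1,0,0,0,0,-0.7,0,1.5,0,0,0,0],
)

```text
t: 6.95
tcp_pos: [0.6017, -0.0389, 0.0473]
tool_rot: [-0.014, 1.0, 0.001, -0.001]
force: [-0.2, -0.4, 0.0]
finger_gap: 0.002
```

Emit:
drive_tool(
  motion=[0,0,1,0,0,0,0,0,0,1.5,0,0,0,0],
)

```text
t: 7.2
tcp_pos: [0.6017, -0.0389, 0.0458]
tool_rot: [-0.014, 1.0, 0.001, -0.001]
force: [-0.5, -0.0, 0.9]
finger_gap: 0.0
```

Emit:
drive_tool(
  motion=[0,0,1,0,0,0,0,0,0,1.5,0,0,0,0],
)

```text
t: 7.45
tcp_pos: [0.6018, -0.039, 0.0448]
tool_rot: [-0.014, 1.0, 0.001, -0.001]
force: [-0.6, 0.6, 5.1]
finger_gap: -0.0
```

Emit:
drive_tool(
  motion=[0,0,1,0,0,0,0,0,0,1.5,0,0,0,0],
)

```text
t: 7.7
tcp_pos: [0.6019, -0.039, 0.0442]
tool_rot: [-0.015, 1.0, 0.001, -0.001]
force: [-1.8, -0.8, 8.2]
finger_gap: -0.001
```

Emit:
drive_tool(
  motion=[-3,0,0.9,0,0,0,0,-6,0,0.9,0,0,0,0,-9,0,0.9,0,0,0,0,-11,0,0.9,0,0,0,0],
)

```text
t: 8.2
tcp_pos: [0.6123, -0.0387, 0.0442]
tool_rot: [-0.015, 1.0, 0.001, -0.001]
force: [-2.3, -0.6, 6.8]
finger_gap: -0.002
```

```bash
python3 -c "
from h import *
s=snap('side','pics/s7.png');print(upos())
a=s['color'][185:235,320:380]
cv2.imwrite('pics/s7z.png',cv2.resize(a,None,fx=12,fy=12,interpolation=cv2.INTER_CUBIC)[:,:,::-1])"
```

```text
(array([ 8.25, 11.09, 28.1 , 44.19]), array([-2.17,  0.82,  7.56]))
```

View pics/s7z.png

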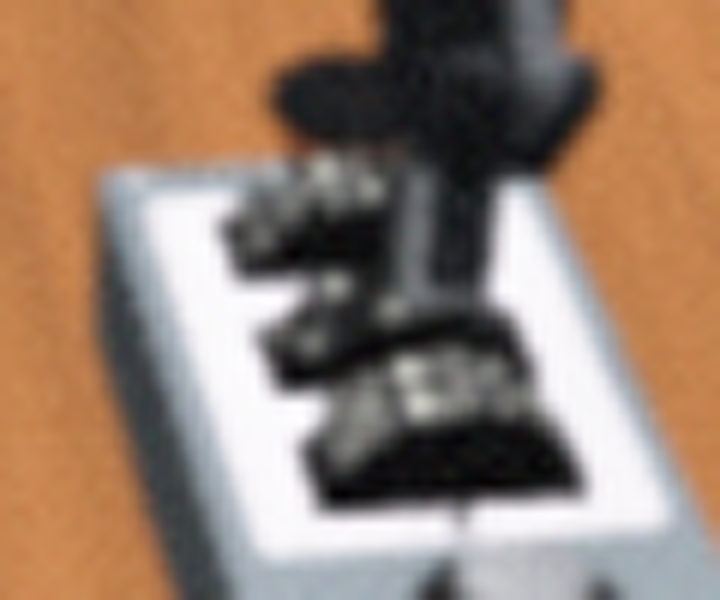

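Emit:
drive_tool(
  motion=[0,0,-6,0,0,0,0,11,0,-6,0,0,0,0,21,0,-5,0,0,0,0,21,0,-2,0,0,0,0,21,0,0,0,0,0,0,21,0,0.9,0,0,0,0],
)

```text
t: 9.0
tcp_pos: [0.5904, -0.0391, 0.0436]
tool_rot: [-0.015, 1.0, 0.001, -0.003]
force: [-4.4, 0.1, 8.5]
finger_gap: 0.003
```

```bash
python3 -c "
from h import *
print(upos())"
```

```text
(array([  9.  , -11.19,  28.33,  43.62]), array([-4.42,  0.1 ,  8.52]))
```

Emit:
drive_tool(
  motion=[-3,0,0.6,0,0,0,0,-6,0,0.4,0,0,0,0,-9,0,0.3,0,0,0,0,-12,0,0.3,0,0,0,0,-15,0,0.3,0,0,0,0,-18,0,0.3,0,0,0,0,-21,0,0.3,0,0,0,0],
)

```text
t: 9.88
tcp_pos: [0.6114, -0.0385, 0.0441]
tool_rot: [-0.015, 1.0, 0.001, -0.003]
force: [-2.6, 0.7, 7.9]
finger_gap: 0.001
```

```bash
python3 -c "
from h import *
s=snap('side','pics/s8.png');print(upos())
a=s['color'][185:235,320:380]
cv2.imwrite('pics/s8z.png',cv2.resize(a,None,fx=12,fy=12,interpolation=cv2.INTER_CUBIC)[:,:,::-1])"
```

```text
(array([ 9.93, 10.44, 28.29, 44.17]), array([-2.44,  0.16,  7.54]))
```

View pics/s8z.png

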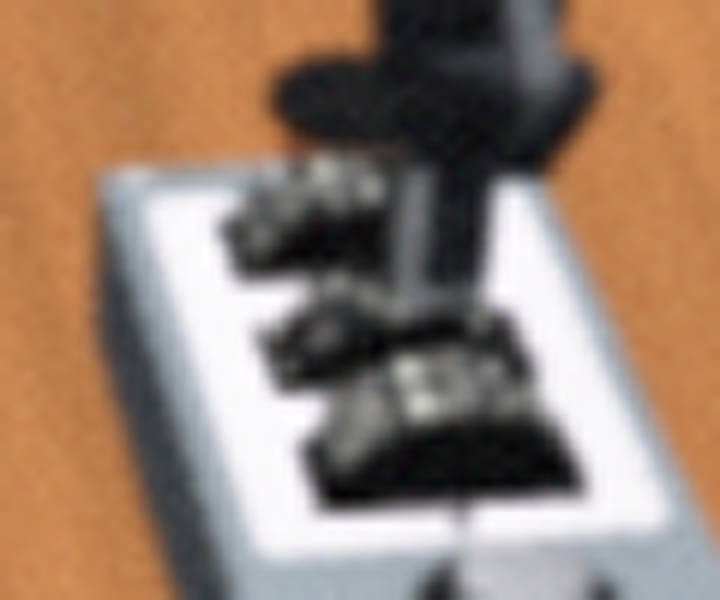

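Emit:
drive_tool(
  motion=[0,0,-20,0,0,0,0,0,10,-60,0,0,0,0,0,60,-75,0,0,0,0,0,115,-75,0,0,0,0,0,170,-75,0,0,0,0,0,215,-75,0,0,0,0,0,230,-75,0,0,0,0],
)

```text
t: 10.8
tcp_pos: [0.6054, 0.1942, 0.1192]
tool_rot: [-0.017, 1.0, 0.001, -0.002]
force: [-0.3, -0.1, -0.0]
finger_gap: -0.007
```

```bash
python3 -c "
from h import *
s,a=avg('top',2); np.save('top2.npy',a); cv2.imwrite('pics/t9.png',a[:,:,::-1])
u=unroll(s,a); z=cv2.resize(a[120:200,260:380],None,fx=5,fy=5,interpolation=cv2.INTER_CUBIC)
cv2.imwrite('pics/u9.png',u[:,:,::-1]);cv2.imwrite('pics/z9.png',z[:,:,::-1]);print(upos())
g=a.mean(2).astype(int)
for r in range(160,183): print(r,*['%4d'%v for v in g[r,304:344]])
"
```

```text
(array([ 10.9 ,  10.5 , 259.62, 119.16]), array([ 0.16,  0.42, -0.03]))
160  237  235  236  236  236  235  236  236  235  235  234  232  232  231  231  232  234  234  234  234  233  233  233  232  231  231  231  230  232  232  233  234  234  234  234  236  235  235  235  237
161  234  234  234  235  237  236  237  237  237  236  234  234  234  233  234  237  237  240  241  240  242  233  191  190  206  236  233  234  229  175  134  138  136  131  103  142  112  116  212  240
162  238  230  189  195  182  136  139  140  139  137  151  210  236  234  237  223   35   42   45   52   66   36   38   54  153  240  235  237  228  122   64  117  110  103  130   74  103   85  180  240
163  238  223   69   71  117   37   43   60   96   55  105  215  239  236  241  229   35   45   50   65   85   52   60   55  157  243  236  237  229  126   52   92  107   93  129   94  157   77  181  241
164  240  228   82   55   84   57   72   83  126   72  110  218  239  236  241  231   38   61   93   87   66  107  155   69  156  243  236  237  230  127   41   59   71  137  220   45   68   81  180  240
165  238
[... 3081 characters left out ...]
 102   84  112   98  113   83  150  241  236  235  233  187  113  126  162  161  163  162  159  169  221  239  237  237  239  243  245  247  248  247  247  246  244  241  238
181  240  239  234  207  210  212  209  221  248  247  246  242  239  236  237  238  242  245  246  245  245  245  245  245  242  240  238  237  236  237  238  238  238  238  238  237  237  237  236  236
182  228  237  237  238  240  239  239  239  237  237  237  237  236  235  236  236  237  238  237  238  238  239  239  239  238  238  237  237  236  237  236  236  237  235  236  236  235  235  234  236[ WARN:0@5.915] global loadsave.cpp:1063 imwrite_ Unsupported depth image for selected encoder is fallbacked to CV_8U.
```

View pics/u9.png

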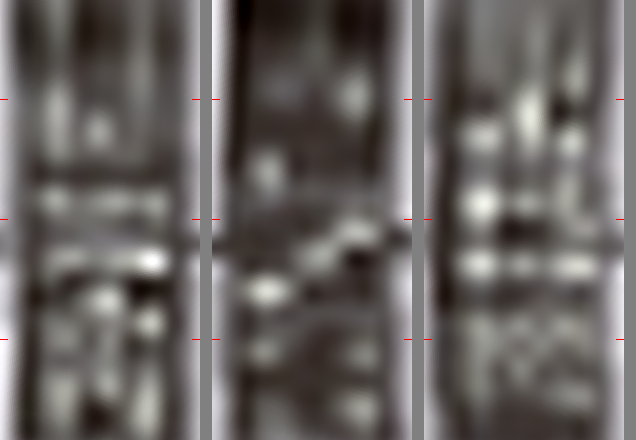

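View pics/z9.png

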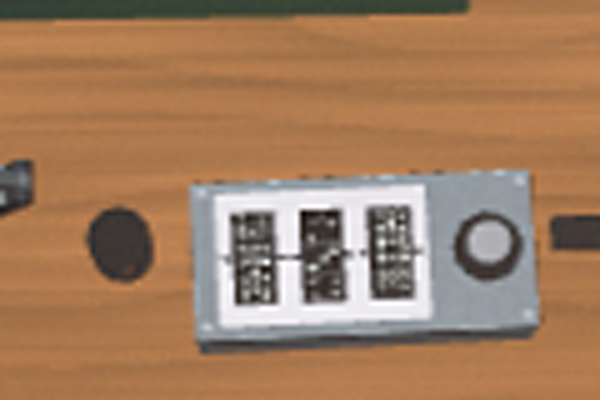

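Emit:
drive_tool(
  motion=[0,-45,0,0,0,0,0,0,-95,0,0,0,0,0,0,-145,0,0,0,0,0,0,-180,10,0,0,0,0,0,-185.5,35,0,0,0,0,0,-185.5,57,0,0,0,0,0,-185.5,62,0,0,0,0],
)

```text
t: 11.78
tcp_pos: [0.61, 0.0053, 0.0554]
tool_rot: [-0.015, 1.0, 0.001, -0.004]
force: [0.6, 1.2, -0.2]
finger_gap: -0.0
```

```bash
python3 -c "
from h import *
print(upos(),goal(.010,.074,.055))
s=manip.snapshot('top')
for y in (.095,.051,.005,-.037): print(y,proj(s,unit(0,y,.055)))
"
```

```text
(array([11.78,  9.66, 72.2 , 55.39]), array([ 0.64,  1.16, -0.18])) (array([-0.3,  1.8,  0.4]), array([ 0.1, -0.4,  0.1]))
0.095 (np.float64(304.07144197122955), np.float64(171.65588691802793))
0.051 (np.float64(317.11945108321487), np.float64(171.0698378398678))
0.005 (np.float64(330.7491472982035), np.float64(170.45766238583172))
-0.037 (np.float64(343.18348385788596), np.float64(169.89917630448454))
```

Emit:
drive_tool(
  motion=[0,1.5,1.5,0,0,0,0,0,1.5,3,0,0,0,0],
)

```text
t: 12.08
tcp_pos: [0.6109, 0.0072, 0.0533]
tool_rot: [-0.015, 1.0, 0.0, -0.003]
force: [0.5, -0.1, 0.0]
finger_gap: 0.002
```

Emit:
drive_tool(
  motion=[0,0,1.5,0,0,0,0,0,0,3,0,0,0,0],
)

```text
t: 12.32
tcp_pos: [0.6112, 0.0073, 0.0507]
tool_rot: [-0.015, 1.0, 0.0, -0.002]
force: [-0.4, 0.4, -0.6]
finger_gap: -0.003
```

Emit:
drive_tool(
  motion=[0,0,1.5,0,0,0,0,0,0,3,0,0,0,0],
)

```text
t: 12.58
tcp_pos: [0.6113, 0.0074, 0.0477]
tool_rot: [-0.016, 1.0, 0.0, -0.002]
force: [-0.7, -0.7, -0.5]
finger_gap: 0.001
```

Emit:
drive_tool(
  motion=[0,0,1,0,0,0,0,0,0,2,0,0,0,0],
)

```text
t: 12.82
tcp_pos: [0.6112, 0.0074, 0.0456]
tool_rot: [-0.016, 1.0, 0.0, -0.002]
force: [-0.3, 0.1, -0.2]
finger_gap: -0.002
```

Emit:
drive_tool(
  motion=[0,0,1,0,0,0,0,0,0,2,0,0,0,0],
)

```text
t: 13.08
tcp_pos: [0.6114, 0.0074, 0.0441]
tool_rot: [-0.016, 1.0, 0.0, -0.002]
force: [-1.2, 1.0, 6.3]
finger_gap: 0.001
```

Emit:
drive_tool(
  motion=[0,0,1,0,0,0,0,0,0,2,0,0,0,0],
)

```text
t: 13.32
tcp_pos: [0.6115, 0.0074, 0.0432]
tool_rot: [-0.016, 1.0, 0.0, -0.002]
force: [-2.5, 0.3, 10.0]
finger_gap: 0.004
```

Emit:
drive_tool(
  motion=[3,0,0.6,0,0,0,0,6,0,0.4,0,0,0,0,9,0,0.4,0,0,0,0,12,0,0.4,0,0,0,0,15,0,0.4,0,0,0,0,18,0,0.4,0,0,0,0,20,0,0.4,0,0,0,0],
)

```text
t: 14.2
tcp_pos: [0.5941, 0.0067, 0.0442]
tool_rot: [-0.015, 1.0, -0.0, 0.001]
force: [2.1, 1.6, 5.6]
finger_gap: -0.001
```

```bash
python3 -c "
from h import *
print(upos())"
```

```text
(array([14.2 , -6.17, 74.01, 44.19]), array([2.11, 1.62, 5.65]))
```

Emit:
drive_tool(
  motion=[0,0,-6,0,0,0,0,-9,0,-6,0,0,0,0,-17,0,-5,0,0,0,0,-17,0,-2,0,0,0,0,-17,0,0.5,0,0,0,0,-17,0,1.4,0,0,0,0],
)

```text
t: 14.95
tcp_pos: [0.6118, 0.0071, 0.0436]
tool_rot: [-0.015, 1.0, -0.0, 0.002]
force: [-0.8, 0.5, 8.5]
finger_gap: 0.003
```

```bash
python3 -c "
from h import *
print(upos())"
```

```text
(array([14.95, 11.47, 73.9 , 43.55]), array([-0.75,  0.48,  8.49]))
```

Emit:
drive_tool(
  motion=[3,0,0.8,0,0,0,0,6,0,0.8,0,0,0,0,9,0,0.8,0,0,0,0,12,0,0.8,0,0,0,0,15,0,0.8,0,0,0,0,18,0,0.8,0,0,0,0,21,0,0.8,0,0,0,0,21,0,0.8,0,0,0,0],
)

```text
t: 15.95
tcp_pos: [0.5934, 0.0064, 0.0441]
tool_rot: [-0.015, 1.0, -0.0, 0.005]
force: [2.5, 1.4, 6.4]
finger_gap: 0.004
```

```bash
python3 -c "
from h import *
print(upos())"
```

```text
(array([15.95, -6.94, 73.74, 44.12]), array([2.54, 1.4 , 6.44]))
```

Emit:
drive_tool(
  motion=[0,0,-20,0,0,0,0,0,10,-60,0,0,0,0,0,60,-75,0,0,0,0,0,115,-75,0,0,0,0,0,165,-75,0,0,0,0,0,175,-75,0,0,0,0],
)

```text
t: 16.7
tcp_pos: [0.5858, 0.1843, 0.1185]
tool_rot: [-0.017, 1.0, -0.0, 0.004]
force: [-0.2, -0.8, -0.3]
finger_gap: 0.005
```

```bash
cat >> h.py <<'E'
def look(tag,lo=304,hi=344):
    s,a=avg('top',2); np.save('top_%s.npy'%tag,a)
    u=unroll(s,a); cv2.imwrite('pics/u_%s.png'%tag,u[:,:,::-1])
    z=np.clip(a[120:200,260:380],0,255).astype(np.uint8); cv2.imwrite('pics/z_%s.png'%tag,cv2.resize(z,None,fx=5,fy=5,interpolation=cv2.INTER_CUBIC)[:,:,::-1])
    print(upos()); g=a.mean(2).astype(int)
    for r in range(161,181): print(r,*['%4d'%v for v in g[r,lo:hi]])
E
python3 -c "
from h import *
look('a',306,316)"
```

```text
(array([ 16.8 ,  -8.95, 249.67, 118.43]), array([-0.56,  0.29,  0.95]))
161  233  235  236  236  236  238  236  236  234  233
162  189  192  182  138  142  140  139  136  151  211
163   70   41   58   75  120   45   46   49  107  218
164   81  104  175   71   50   67   68   58  107  219
165  129   78  106   63   66   83  113   77  109  217
166  128   58   86   62   49   64   88   58  109  215
167  126   49   66   56   51   52   62   63   82  181
168  123   91  161  110   54   72  127  148   82  181
169  129   64   99   81   83   83   78   75   82  183
170  128   63   94   85   76   60   81  106   82  179
171  129   98  163  100   61   76  133  156   64   91
172  134   46   47   69  116  107   49   49   85  185
173  179   47   58   81  128  152   72   93   62  156
174  181   56  121  145   50   63  177  254   58  160
175  181   44   52   70   71   74   67   66   72  158
176  229   44   90  114   86  112   60   87   60  158
177  230   51  105  128   80  127   80  127   57  160
178  230   36   47   51   49   64   49   64   38  142
179  224   44   83  105   97  158   98  160   42  138
180  225   67   79   93   77   94   89   89   87  150
```

View pics/u_a.png

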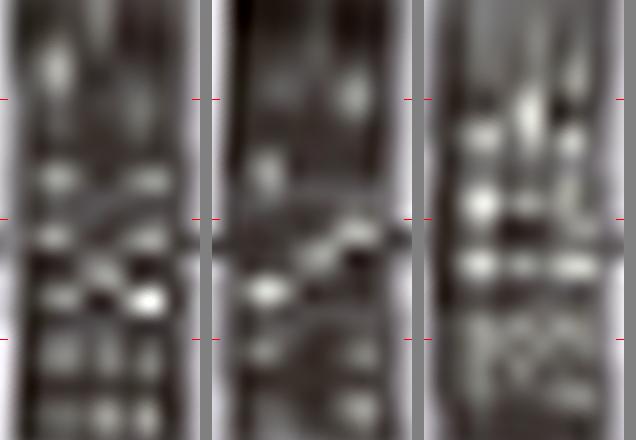

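Emit:
drive_tool(
  motion=[0,-45,0,0,0,0,0,-4,-95,0,0,0,0,0,-4,-145,0,0,0,0,0,-4,-170,10,0,0,0,0,-4,-175,35,0,0,0,0,-4,-175,60,0,0,0,0,-4,-175,69,0,0,0,0,-4,-175,71,0,0,0,0],
)

```text
t: 17.8
tcp_pos: [0.5963, 0.0064, 0.0473]
tool_rot: [-0.016, 1.0, -0.001, 0.004]
force: [-0.6, -0.3, 0.3]
finger_gap: -0.001
```

```bash
python3 -c "
from h import *
print(upos())"
```

```text
(array([17.8 , -3.98, 73.67, 47.26]), array([-0.64, -0.3 ,  0.29]))
```

Emit:
drive_tool(
  motion=[0,0,2,0,0,0,0,0,0,4,0,0,0,0,0,0,4.5,0,0,0,0],
)

```text
t: 18.18
tcp_pos: [0.5971, 0.0061, 0.0441]
tool_rot: [-0.016, 1.0, -0.001, 0.005]
force: [-1.4, -0.3, 6.2]
finger_gap: -0.005
```

```bash
python3 -c "
from h import *
print(upos())"
```

```text
(array([18.18, -3.22, 73.35, 44.11]), array([-1.36, -0.29,  6.18]))
```

Emit:
drive_tool(
  motion=[-3,0,1.2,0,0,0,0,-6,0,1.2,0,0,0,0,-8.2,0,1.2,0,0,0,0,-8.2,0,1.2,0,0,0,0],
)

```text
t: 18.68
tcp_pos: [0.6049, 0.0063, 0.0443]
tool_rot: [-0.017, 1.0, -0.001, 0.004]
force: [-3.2, -1.6, 6.0]
finger_gap: 0.003
```

```bash
python3 -c "
from h import *
print(upos())"
```

```text
(array([18.68,  4.59, 73.33, 44.26]), array([-3.15, -1.57,  6.04]))
```

Emit:
drive_tool(
  motion=[0,0,-8,0,0,0,0,0,0,-14,0,0,0,0,7.6,-35,-14,0,0,0,0,7.6,-45.3,-10,0,0,0,0,7.6,-45.3,-5,0,0,0,0,7.6,-45.3,-3,0,0,0,0],
)

```text
t: 19.42
tcp_pos: [0.5985, -0.0384, 0.0467]
tool_rot: [-0.017, 1.0, -0.001, 0.004]
force: [-1.0, 0.5, -0.3]
finger_gap: -0.001
```

```bash
python3 -c "
from h import *
print(upos())"
```

```text
(array([19.42, -3.13, 28.8 , 46.69]), array([-1.02,  0.53, -0.32]))
```

Emit:
drive_tool(
  motion=[0,0,2,0,0,0,0,0,0,3.6,0,0,0,0,0,0,3.8,0,0,0,0,-2.5,0,3.8,0,0,0,0,-5,0,3.8,0,0,0,0,-7,0,3.8,0,0,0,0,-7,0,3.8,0,0,0,0],
)

```text
t: 20.3
tcp_pos: [0.6053, -0.0379, 0.0441]
tool_rot: [-0.017, 1.0, -0.001, 0.004]
force: [-2.7, -1.1, 8.1]
finger_gap: 0.004
```

```bash
python3 -c "
from h import *
print(upos())"
```

```text
(array([20.3 ,  3.68, 29.14, 44.12]), array([-2.7 , -1.1 ,  8.11]))
```

Emit:
drive_tool(
  motion=[0,0,-8,0,0,0,0,0,0,-16,0,0,0,0,-6.5,-35,-16,0,0,0,0,-6.5,-47,-14,0,0,0,0,-6.5,-47,-11,0,0,0,0],
)

```text
t: 20.92
tcp_pos: [0.6131, -0.085, 0.055]
tool_rot: [-0.016, 1.0, -0.001, 0.003]
force: [-0.7, -0.5, -0.8]
finger_gap: -0.0
```

Emit:
drive_tool(
  motion=[0,0,2,0,0,0,0,0,0,3,0,0,0,0],
)

```text
t: 21.18
tcp_pos: [0.6124, -0.084, 0.0516]
tool_rot: [-0.017, 1.0, -0.001, 0.003]
force: [0.1, -0.7, 0.5]
finger_gap: -0.001
```

```bash
python3 -c "
from h import *
print(upos())"
```

```text
(array([ 21.18,   9.53, -17.14,  51.57]), array([ 0.07, -0.68,  0.51]))
```

Emit:
drive_tool(
  motion=[0,-0.9,1.5,0,0,0,0,0,-0.9,2.5,0,0,0,0],
)

```text
t: 21.42
tcp_pos: [0.6125, -0.0842, 0.0494]
tool_rot: [-0.017, 1.0, -0.0, 0.003]
force: [-0.4, 1.8, 4.9]
finger_gap: -0.001
```

Emit:
drive_tool(
  motion=[0,0,1.5,0,0,0,0,0,0,2.5,0,0,0,0],
)

```text
t: 21.68
tcp_pos: [0.6126, -0.0842, 0.0481]
tool_rot: [-0.017, 1.0, -0.001, 0.003]
force: [-2.7, 1.2, 10.5]
finger_gap: 0.003
```

Emit:
drive_tool(
  motion=[0,0,1.5,0,0,0,0,0,0,2.5,0,0,0,0],
)

```text
t: 21.92
tcp_pos: [0.613, -0.0842, 0.0474]
tool_rot: [-0.017, 1.0, -0.001, 0.003]
force: [-2.5, 1.2, 12.9]
finger_gap: -0.0
```

Emit:
drive_tool(
  motion=[3,0,0,0,0,0,0,6,0,-0.2,0,0,0,0,9,0,-0.2,0,0,0,0,12,0,-0.2,0,0,0,0,15,0,-0.2,0,0,0,0,18,0,-0.2,0,0,0,0,20.5,0,-0.2,0,0,0,0,20.5,0,-0.2,0,0,0,0],
)

```text
t: 22.92
tcp_pos: [0.5944, -0.0854, 0.0487]
tool_rot: [-0.017, 1.0, -0.001, 0.006]
force: [1.2, 0.4, 6.5]
finger_gap: 0.004
```

```bash
python3 -c "
from h import *
print(upos())"
```

```text
(array([ 22.92,  -8.53, -18.05,  48.67]), array([1.16, 0.41, 6.45]))
```

Emit:
drive_tool(
  motion=[0,0,-6,0,0,0,0,-9,0,-6,0,0,0,0,-18.5,0,-5,0,0,0,0,-18.5,0,-2,0,0,0,0,-18.5,0,0.2,0,0,0,0,-18.5,0,1,0,0,0,0],
)

```text
t: 23.68
tcp_pos: [0.6137, -0.0849, 0.0487]
tool_rot: [-0.017, 1.0, -0.002, 0.007]
force: [0.2, 1.1, 7.2]
finger_gap: -0.005
```

```bash
python3 -c "
from h import *
print(upos())"
```

```text
(array([ 23.68,  10.84, -18.11,  48.65]), array([0.18, 1.14, 7.15]))
```

Emit:
drive_tool(
  motion=[3,0,1,0,0,0,0,6,0,1,0,0,0,0,9,0,1,0,0,0,0,12,0,1,0,0,0,0,15,0,1,0,0,0,0,18,0,1,0,0,0,0,20.5,0,1,0,0,0,0,20.5,0,1,0,0,0,0],
)

```text
t: 24.68
tcp_pos: [0.5954, -0.0856, 0.0488]
tool_rot: [-0.017, 1.0, -0.002, 0.009]
force: [1.8, 1.2, 5.0]
finger_gap: 0.002
```

```bash
python3 -c "
from h import *
print(upos())"
```

```text
(array([ 24.68,  -7.55, -18.29,  48.76]), array([1.79, 1.22, 4.97]))
```

Emit:
drive_tool(
  motion=[0,0,-20,0,0,0,0,0,10,-60,0,0,0,0,0,60,-75,0,0,0,0,0,115,-75,0,0,0,0,0,170,-75,0,0,0,0,0,225,-75,0,0,0,0,0,265,-75,0,0,0,0],
)

```text
t: 25.55
tcp_pos: [0.5837, 0.1816, 0.1221]
tool_rot: [-0.018, 1.0, -0.002, 0.008]
force: [0.2, -0.8, -0.7]
finger_gap: -0.001
```

```bash
python3 -c "
from h import *
look('b')"
```

```text
(array([ 25.65, -11.82, 251.  , 122.05]), array([-0.67, -0.32,  0.84]))
161  234  233  233  235  236  236  237  237  237  235  233  234  233  233  235  236  236  241  241  240  241  233  189  188  205  236  233  234  229  175  152  190  144   77   95  124   92  115  210  239
162  238  231  188  190  182  136  138  139  137  136  151  210  235  235  236  223   32   44   44   46   41   42   51   52  149  241  235  236  229  122   52  101  122   61   69   81  106   75  180  240
163  237  223   72   59   90   56   60   66   72   76  107  216  238  235  239  229   35   48   68   72   77   91  134   68  158  243  236  236  228  126   42   52   64   90  120   52   67   81  182  240
164  241  228   86   95  141   43   45   57   78   68  111  218  240  237  240  230   40   50   55   50   49   61   80   57  155  243  235  236  229  126   56  110  132   48   48  114  182  101  180  240
165  238  230  125   46   57   47   51   50   57   56  109  216  238  236  239  227   43   67   97   49   52   51   51   42  136  241  234  233  226  125   48   77   94   76   95   88   88   90  178  240
166  239
[... 2351 characters left out ...]
 83  124   82  185  243  236  238  227   82   90  155   95   75   77   92  107  105  214
178  242  241  231   36   80  124   76  125   81  108   52  141  246  239  239  236  180   52   89   84   63   60   88  123   86  179  241  236  236  229  123   71  123   70   70   75   84   63  107  214
179  238  238  225   42   78  108   67   88   94  143   45  138  243  236  236  233  173   66  109   81   60   61   80  106   66  158  240  235  236  227  139  102  136  100   94  101  146  139  140  216
180  239  238  224   65   87  114   88  115   93  101   86  149  241  236  235  232  186  114  126  164  162  163  162  160  169  219  240  236  236  238  242  244  245  246  246  245  244  243  240  237
```

View pics/u_b.png

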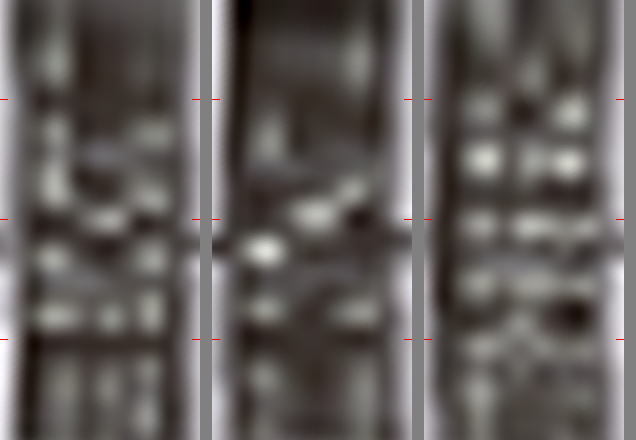

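```bash
cat >> h.py <<'E'
HS=(.0183,.0188,.0232)
E
python3 -c "
from h import *
s=manip.snapshot('top');a=np.load('top_b.npy')
u=unroll(s,a,HS);cv2.imwrite('pics/u_b2.png',u[:,:,::-1])
g=u.mean(2)
for k,x0 in enumerate((0,212,424)):
  for nm,c in (('L',30),('M',88),('R',128)):
    p=g[:,x0+c:x0+c+45].mean(1); p=cv2.GaussianBlur(p[:,None],(1,0+15),4).ravel()
    pk=[(i,int(p[i])) for i in range(120,330) if p[i]==p[i-6:i+7].max()]
    print(k,nm,pk)
"
```

```text
0 L [(129, 108), (184, 134), (256, 129), (312, 134)]
0 M [(150, 100), (215, 131), (283, 89), (313, 113)]
0 R [(131, 117), (194, 129), (257, 122), (308, 114)]
1 L [(142, 107), (248, 170), (305, 118)]
1 M [(210, 157), (271, 81), (308, 66)]
1 R [(186, 123), (308, 122)]
2 L [(162, 150), (227, 124), (284, 124)]
2 M [(164, 140), (229, 158), (285, 145)]
2 R [(166, 157), (231, 138), (287, 128)]
```

View pics/u_b2.png

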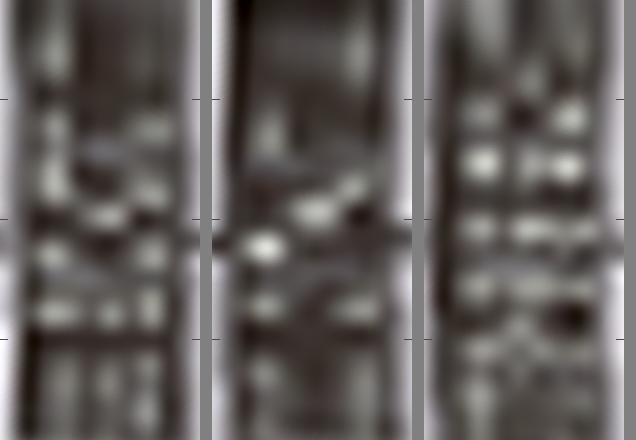

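Emit:
drive_tool(
  motion=[-4,-55,0,0,0,0,0,-14,-110,0,0,0,0,0,-14,-165,0,0,0,0,0,-14,-220,0,0,0,0,0,-14,-262,10,0,0,0,0,-14,-269,40,0,0,0,0,-14,-269,65,0,0,0,0,-14,-269,69.5,0,0,0,0],
)

```text
t: 26.7
tcp_pos: [0.6066, -0.0885, 0.0519]
tool_rot: [-0.018, 1.0, -0.001, 0.006]
force: [-0.2, -0.3, 0.7]
finger_gap: 0.003
```

```bash
python3 -c "
from h import *
print(upos())"
```

```text
(array([ 26.7 ,   3.59, -21.47,  51.94]), array([-0.22, -0.26,  0.67]))
```

Emit:
drive_tool(
  motion=[0,3,0.5,0,0,0,0,0,3,2.5,0,0,0,0,0,3,4.2,0,0,0,0,0,3,4.2,0,0,0,0],
)

```text
t: 27.2
tcp_pos: [0.607, -0.0855, 0.0492]
tool_rot: [-0.018, 1.0, -0.002, 0.006]
force: [-2.0, 0.9, 5.8]
finger_gap: 0.001
```

```bash
python3 -c "
from h import *
print(upos())"
```

```text
(array([ 27.2 ,   4.07, -18.54,  49.17]), array([-2.01,  0.88,  5.8 ]))
```

Emit:
drive_tool(
  motion=[2,0,1.3,0,0,0,0,4,0,1.3,0,0,0,0,5.3,0,1.3,0,0,0,0,5.3,0,1.3,0,0,0,0],
)

```text
t: 27.7
tcp_pos: [0.6036, -0.086, 0.049]
tool_rot: [-0.018, 1.0, -0.002, 0.008]
force: [2.3, 0.8, 7.2]
finger_gap: -0.006
```

```bash
python3 -c "
from h import *
print(upos())"
```

```text
(array([ 27.7 ,   0.65, -18.96,  48.97]), array([2.26, 0.81, 7.16]))
```

Emit:
drive_tool(
  motion=[1.2,0,1,0,0,0,0,2.4,0,1,0,0,0,0,2.4,0,1,0,0,0,0],
)

```text
t: 28.08
tcp_pos: [0.6029, -0.0861, 0.049]
tool_rot: [-0.018, 1.0, -0.003, 0.01]
force: [3.0, 2.2, 5.4]
finger_gap: 0.0
```

```bash
python3 -c "
from h import *
print(upos())"
```

```text
(array([ 28.08,  -0.06, -19.02,  48.96]), array([3.04, 2.17, 5.44]))
```

Emit:
drive_tool(
  motion=[0,0,-20,0,0,0,0,0,10,-60,0,0,0,0,0,60,-75,0,0,0,0,0,115,-75,0,0,0,0,0,170,-75,0,0,0,0,0,225,-75,0,0,0,0,0,265,-75,0,0,0,0],
)

```text
t: 28.95
tcp_pos: [0.5897, 0.181, 0.1214]
tool_rot: [-0.019, 1.0, -0.003, 0.008]
force: [0.8, -0.4, 0.4]
finger_gap: -0.001
```

```bash
cat >> h.py <<'E'
def peaks(tag):
    s=manip.snapshot('top');a=np.load('top_%s.npy'%tag)
    u=unroll(s,a,HS);cv2.imwrite('pics/u2_%s.png'%tag,u[:,:,::-1]); g=u.mean(2)
    for k,x0 in enumerate((0,212,424)):
      for nm,c in (('L',30),('M',88),('R',128)):
        p=g[:,x0+c:x0+c+45].mean(1); p=cv2.GaussianBlur(p[:,None],(1,15),4).ravel()
        print(k,nm,[(i,int(p[i])) for i in range(120,340) if p[i]==p[i-6:i+7].max()])
E
python3 -c "
from h import *
look('c',333,343);peaks('c')"
```

```text
(array([ 29.05,  -5.8 , 250.21, 121.39]), array([ 0.28,  0.13, -0.05]))
161  175  131  146  155   78   80   87  106  116  210
162  124   78  129   91   57   64   83  116   90  180
163  125   52   93  114   60   87   59   80   78  181
164  125   41   65   94   80  123   87  134   83  180
165  125   42   91  135   48   54   68   85   90  178
166  177   43   80  111   87  122  105   95  102  179
167  173   42  170  255  127  214  124  154   96  148
168  177   41   67   93   54   66   50   49   58  145
169  167   45   57   67   58   74   72   64   78  125
170  133   46  102  159  101  180  159  131  157   94
171  184   44   67   97   73   98   48   53   53  140
172  228   42   73  120  114  108   86   87   86  138
173  228   42  113  193  155  158  145  141  191  134
174  225   80   57   84   59   97   81   42   39  134
175  229   80   49   68   86  139   88   55   64  135
176  230   80  106  173   99  134  123  123  163  107
177  227   86   69   88   76   61   67   82   75  115
178  229  123   59   96   66   66   69   76   65  107
179  229  140   87   97   98   86  104  146  129  142
180  238  243  246  246  246  247  245  244  243  241
0 L [(129, 108), (184, 133), (256, 131), (312, 134)]
0 M [(150, 99), (215, 132), (283, 90), (313, 113)]
0 R [(131, 118), (194, 130), (257, 123), (307, 114)]
1 L [(141, 109), (248, 169), (305, 118)]
1 M [(172, 80), (210, 156), (271, 81), (308, 68)]
1 R [(186, 124), (236, 55), (309, 122)]
2 L [(139, 101), (184, 193), (247, 124), (303, 158)]
2 M [(184, 165), (248, 158), (307, 145)]
2 R [(185, 126), (249, 137), (308, 158)]
```

View pics/u2_c.png

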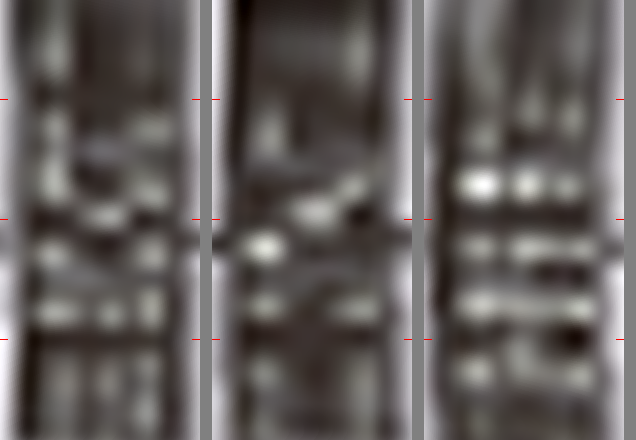

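View pics/z_c.png

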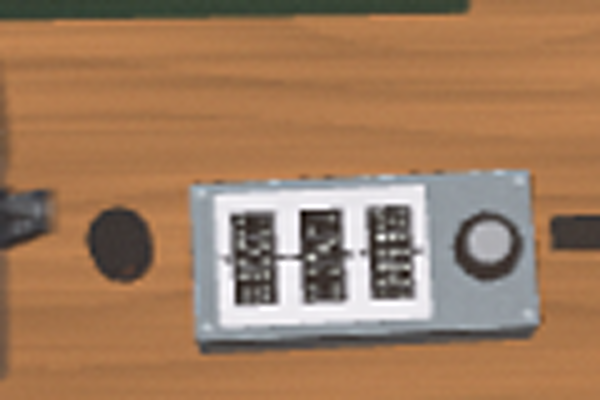

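```bash
python3 -c "
from h import *
t=manip.snapshot('top');s=manip.snapshot('side')
a=t['color'][155:185,345:372].astype(int);g=a.mean(2)
m=((g>135)&(a.max(2)-a.min(2)<25)).astype(np.uint8)
for z in (.055,.065,.07,.075,.08): print(z,np.round(proj(t,unit(0,-.083,z)),1),np.round(proj(s,unit(0,-.083,z)),1))
for r in range(160,180): print(r,*['%4d'%v for v in g[r-155]])
b=s['color'][225:255,350:380].mean(2)
for r in range(226,250): print(r,*['%4d'%v for v in b[r-225]])
print(upos())
"
```

```text
0.055 [356.8 169.3] [361.7 239.4]
0.065 [357.1 168.6] [362.  236.3]
0.07 [357.3 168.3] [362.2 234.7]
0.075 [357.4 167.9] [362.4 233.2]
0.08 [357.6 167.6] [362.5 231.6]
160  170  150  152  154  153  151  154  152  156  152  151  152  155  154  155  154  154  154  151  154  149  113  119  116  117  115  115
161  166  149  153  152  152  156  153  154  155  154  155  155  154  156  155  160  157  151  152  151  147  121  120  123  122  121  120
162  166  151  153  154  156  153  153  153  155  155  141   90  102  123  132  155  155  154  151  154  150  127  126  124  126  127  126
163  186  151  154  153  155  154  155  152  143   84   54   56   60   60   64   87  130  153  155  155  150  130  131  132  125   94   69
164  186  150  155  154  155  156  145  107   45   54   86  122  139  146  130   77   69  114  156  156  152  131  130  130  119   57   59
165  185  149  149  153  156  156  141   64   54  105  179  185  182  182  179  165   96   61  113  158  156  150  120  124  116   58   56
166  186  146  152  153  155  151  114   54   85  154  185  179  176  177  175  177  157   52   91
[... 4915 characters left out ...]
68  169  169
246  172  170  173  175  174  174  174  176  171  175  171  170  171  170  168  170  164  172  167  168  166  163  163  161  156  152  157  150  146  148
247  174  174  170  173  173  169  168  170  166  166  168  165  161  158  155  153  152  150  148  145  141  144  137  133  131  129  122  123  117  115
248  160  161  157  157  152  154  146  147  144  145  137  135  131  130  121  121  124  122  116  113  114  117  110  110  108  106  101  104  101   95
249  131  124  128  123  118  122  117  117  115  115  113  110  107  104  102  101  104   95  104  101  102  100   98  103   96  101   98   94   98   93
(array([ 29.2 ,  -4.63, 245.72, 121.63]), array([-0.42,  0.12, -0.08]))
```

Emit:
drive_tool(
  motion=[-2,-55,0,0,0,0,0,-4.6,-112,0,0,0,0,0,-4.6,-170,0,0,0,0,0,-4.6,-228,0,0,0,0,0,-4.6,-285,0,0,0,0,0,-4.6,-328.7,0,0,0,0,0,-4.6,-328.7,25,0,0,0,0,-4.6,-328.7,55,0,0,0,0],
)

```text
t: 30.2
tcp_pos: [0.6077, -0.1537, 0.0688]
tool_rot: [-0.016, 1.0, -0.004, 0.009]
force: [0.0, 0.9, 0.0]
finger_gap: 0.001
```

```bash
python3 -c "
from h import *
print(upos(),goal(0,-.083,.053))"
```

```text
(array([ 30.2 ,   2.88, -86.7 ,  68.85]), array([0.04, 0.93, 0.  ])) (array([ 3.2,  3.8, 15.8]), array([-0.4,  1.1,  0.2]))
```

Emit:
drive_tool(
  motion=[3,3.5,8,0,1,0,0,3,3.5,14,0,1,0,0,3,3.5,17,0,1,0,0],
)

```text
t: 30.58
tcp_pos: [0.6053, -0.1508, 0.0523]
tool_rot: [-0.016, 1.0, -0.004, 0.001]
force: [0.9, 0.9, 0.1]
finger_gap: -0.004
```

Emit:
drive_tool(
  motion=[0,0,1.5,0,0,0,0,0,0,2.5,0,0,0,0],
)

```text
t: 30.82
tcp_pos: [0.6058, -0.1508, 0.0504]
tool_rot: [-0.016, 1.0, -0.004, 0.002]
force: [-0.3, 0.1, 0.1]
finger_gap: -0.001
```

```bash
python3 -c "
from h import *
print(upos())"
```

```text
(array([ 30.82,   1.07, -83.8 ,  50.39]), array([-0.32,  0.06,  0.12]))
```

Emit:
drive_tool(
  motion=[0,0,1.5,0,0,0,0,0,0,3,0,0,0,0],
)

```text
t: 31.08
tcp_pos: [0.6061, -0.1508, 0.0476]
tool_rot: [-0.016, 1.0, -0.005, 0.002]
force: [-0.6, 1.2, 2.3]
finger_gap: -0.004
```

Emit:
drive_tool(
  motion=[0,0,1.5,0,0,0,0,0,0,3,0,0,0,0],
)

```text
t: 31.32
tcp_pos: [0.6061, -0.1508, 0.0449]
tool_rot: [-0.016, 1.0, -0.005, 0.002]
force: [-0.4, 1.1, 3.0]
finger_gap: 0.001
```

Emit:
drive_tool(
  motion=[0,0,1.5,0,0,0,0,0,0,2.5,0,0,0,0],
)

```text
t: 31.58
tcp_pos: [0.6061, -0.1508, 0.0426]
tool_rot: [-0.016, 1.0, -0.005, 0.002]
force: [-1.0, 0.7, 5.3]
finger_gap: -0.002
```

Emit:
drive_tool(
  motion=[0,0,1,0,0,0,0,0,0,1.6,0,0,0,0],
)

```text
t: 31.82
tcp_pos: [0.6062, -0.1508, 0.0417]
tool_rot: [-0.016, 1.0, -0.005, 0.002]
force: [-2.4, 1.4, 9.4]
finger_gap: -0.002
```

```bash
python3 -c "
from h import *
print(upos())"
```

```text
(array([ 31.82,   1.39, -83.77,  41.67]), array([-2.38,  1.38,  9.37]))
```

Emit:
drive_tool(
  motion=[0,0,1.5,0,0,0,0,0,0,1.5,0,0,0,0],
)

```text
t: 32.08
tcp_pos: [0.6062, -0.1508, 0.0416]
tool_rot: [-0.016, 1.0, -0.005, 0.002]
force: [-3.1, 0.6, 11.7]
finger_gap: -0.002
```

```bash
python3 -c "
from h import *
print(upos())"
```

```text
(array([ 32.08,   1.39, -83.79,  41.6 ]), array([-3.09,  0.62, 11.74]))
```

Emit:
drive_tool(
  motion=[0,0,-12,0,0,0,0,0,0,-50,0,0,0,0,0,40,-80,0,0,0,0,0,100,-80,0,0,0,0,0,160,-80,0,0,0,0,0,220,-80,0,0,0,0,0,280,-80,0,0,0,0,0,335,-80,0,0,0,0],
)

```text
t: 33.08
tcp_pos: [0.5947, 0.1868, 0.1182]
tool_rot: [-0.016, 1.0, -0.005, 0.002]
force: [0.0, -1.0, -0.5]
finger_gap: 0.001
```

```bash
python3 -c "
from h import *
look('d',354,362);peaks('d')
a=np.load('top_c.npy');b=np.load('top_d.npy');d=np.abs(a-b).max(2)[145:210,270:400];print('diff max',d.max(),np.argwhere(d>40)[:10])
snap('top','pics/tfin.png')"
```

```text
(array([ 33.17,  -1.22, 257.66, 118.15]), array([ 0.75, -0.03, -0.05]))
161  156  154  153  157  157  156  157  156
162  153  141   90  103  122  132  157  155
163   84   52   59   60   64   64   85  129
164   56   85  122  140  144  130   78   66
165  104  179  184  180  180  180  165   95
166  153  183  177  177  177  176  177  158
167  187  179  176  177  176  175  177  166
168  185  181  179  177  176  176  175  165
169  173  180  179  174  175  176  176  160
170  159  181  179  178  178  178  171  136
171   98  155  181  179  180  173  137   59
172   58   77  110  115  124   87   55   52
173   56   55   55   57   56   55   55   56
174   58   57   54   56   54   54   57   69
175  120   69   55   59   58   73  106  136
176  162  155  128  130  135  160  157  156
177  158  158  157  159  157  153  152  153
178  156  156  158  156  156  154  154  154
179  154  154  155  155  156  156  159  157
180  154  156  156  157  155  153  154  156
0 L [(129, 108), (184, 134), (256, 131), (312, 136)]
0 M [(150, 101), (215, 131), (283, 90), (313, 113)]
0 R [(131, 119), (194, 130), (257, 122), (307, 115)]
1 L [(142, 107), (248, 170), (305, 117)]
1 M [(172, 78), (210, 157), (271, 81), (307, 67)]
1 R [(186, 124), (309, 122)]
2 L [(139, 101), (184, 192), (247, 123), (303, 158)]
2 M [(184, 165), (248, 158), (307, 146)]
2 R [(185, 126), (249, 137), (308, 157)]
diff max 54.5 [[13  0]
 [19  0]
 [20  0]]
```

View pics/tfin.png

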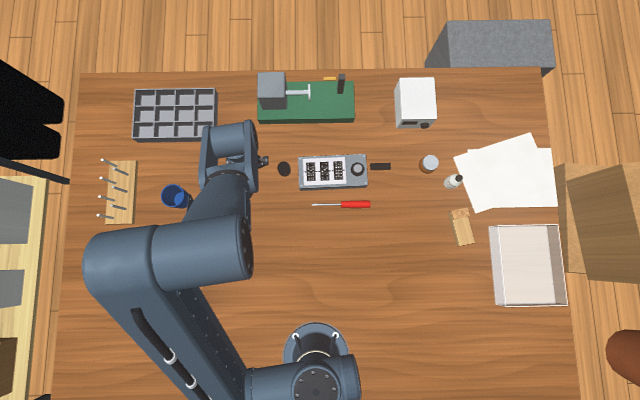

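The top view shows the unit at (333,171) with nothing over it. The key is back up, and the spool, screwdriver and bobbin have not moved. I'll hand in now.

Emit:
drive_tool(
  motion=[0,0,0,0,0,0,0,0,0,0,0,0,0,0,0,0,0,0,0,0,0],
)

```text
t: 33.65
tcp_pos: [0.5947, 0.1846, 0.1181]
tool_rot: [-0.017, 1.0, -0.005, 0.002]
force: [-0.1, 0.4, -0.2]
finger_gap: 0.002
```

```bash
python3 -c "
from h import *
print(manip.sense()['qd'].round(3),upos());print(manip.sign_off())"
```

```text
[ 0.005 -0.    -0.001  0.001 -0.002  0.   ] (array([ 33.65,  -0.54, 251.8 , 118.1 ]), array([-0.06,  0.38, -0.17]))
the job is handed in; nothing more can be done
None
```

The wheels are set to 5 - 3 - 6, and the load key was pressed once afterwards. I handed in at 33.65 s with the arm clear of the unit; no verdict was reported.

**Wheels:** I dragged the rims mostly at 5 to 10 N. One press on the right wheel reached 12.9 N, still under the 20 N limit. The last pictures put each digit within about 1° of its pointers. The neighbouring pip patterns agree with the reading: 4 and 6 on either side of the left 5, 2 and 4 beside the middle 3, and 7 next to the right 6. The pictures before and after the key press show the wheels unmoved.

**Load key:** It went down about 6 mm to a hard stop, with the force reaching 11.7 N. The last picture shows it sprung back up.

**Other things:** In the final top view the spool, screwdriver and bobbin were where they started. Both cups, the glue, the neck block and the tin were never approached. One cup was hidden by the arm in that view.

**What disagreed:** The fingertip touched down with the reported TCP (tool tip) about 28 mm lower than the stated geometry predicts, and the side camera showed the same gap. I worked from felt contact heights instead. The true rim heights are therefore estimates good to about 2 mm, or under 1° in the centring.

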